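Take the printing block out of the screw jig

ROBOT

A 6-joint arm with a two-finger parallel gripper is mounted at the origin on the work surface. World frame = base frame: x ahead of the robot, y to its left, z up, the work surface at z = 0. Lengths are in m, angles in degrees, forces in N, time in s.
With the tool pointing down it reaches from about 0.2 to 0.875 m from the base axis. Payload 3.4 kg.
Tool frame: the origin (TCP) lies at the very end of the fingers, on their centre line; the grasp point (between the pads) lies 19 mm behind it; y points along the fingers, x is the direction in which the jaws open and shut, and the axes are right-handed (so a half turn about y gives the same grasp; the last joint's range is limited). The gripper opens to 94 mm and grips with 3 to 60 N. Pads are 16 mm wide; open, the fingers measure 119 mm over their backs; the gripper's body (75 mm by 177 mm) begins 78 mm behind the grasp point.
Start: joints at [-70.76, 15.808, 86.224, -0, 77.962, -6.933], TCP at [0.254, -0.516, 0.184] pointing down, gripper open.
Joint ranges: [-165.64, 165.64], [-43.16, 119.46], [12.63, 154.43], [-67.54, 247.53], [6.08, 155.33], [-154.97, 154.97]. Speed limits (degrees/s): [147.25, 147.25, 180, 180, 180, 180].

INTERFACE

Orientations are given as [roll, pitch, yaw] about the fixed x, y, z axes, in that order (R = Rz(yaw) Ry(pitch) Rx(roll)).
In Python, from plant import state, get_image, camera_info, job_done gives the robot as it stands.
- The arm moves only by the shell command python3 -m inch 'ROWS' [FORCE]. ROWS is JSON, a list of rows, each an object of numbers: "grip": the opening in per cent of the stroke, from 0 (shut) to 100 (fully open); "x", "y", "z": the shift along the tool's x, y, z in m; "turn": the turn about the tool's y in degrees. A call has 1 to 10 rows; each row is the pose to reach, as a shift and turn from the pose commanded when the call began, along the tool's axes at that moment; what a row does not reach only later rows make up. A row lasts 1/10 s, in which the tool goes at most 50 mm and 8.59 degrees, less where a joint would pass 70% of its speed; a pose out of reach is approached as far as the arm can. A call with a gripper value outside its range is refused whole. The fingers move at their own pace and stop on an object; FORCE is the grip in N (left out, the last holds). Time passes only in rows, so rows that repeat a pose let the fingers close. It gives the time, the measured TCP pose, the force and the opening at its end, in the units of the state.
- state(): the state, without advancing time (a new reading comes with each control period).
- get_image(name): name is "side" or "top" or "wrist"; returns (picture, depth): 400x640x3 uint8, red, green, blue; 400x640 float32, m along the optical axis (not along the pixel's ray), 0 where there is no reading.
- camera_info(name): a dict with "fx", "fy", "cx", "cy" (pixels), "k1" (the pictures are not rectified: a ray, as slopes to the right and down, at radius r is drawn at 1 + k1 r^2 times it, then the intrinsics apply), "world_from_camera" (4x4, takes a point from camera to world coordinates). Camera axes: x right, y down, z forward; pixel columns grow to the right and rows downward; lengths in m; the calibration is good to about 2 mm. A picture is of the moment at which its call begins: read the wrist's pose just before it. camera_info takes no time and is no camera call; for the wrist camera it gives the pose at the moment of the call.
- job_done(): hands the job in, once; it reports no verdict.
The state is a dict: "time_s": time; "qpos": joint angles; "joint_vel": joint speeds; "joint_efforts": joint torques, N m; "ee_pos": TCP position; "ee_rot": TCP orientation; "ft_force": force on the tool from outside, world axes, zero at the start; "ft_torque": the same for the moment, N m; "opening": finger opening in m.
Only numpy, scipy, OpenCV 4.12 (cv2) and the standard library are available. Lean on these libraries where they do the work, as an engineer would, in place of code of your own. Each camera call takes 0.05 s, during which the arm holds its last target.

TASK

First crank the jig's handwheel to back the jaw off until its pointer stands opposite the mark clip on the scale, and only then flip the hold-down clamp arm up and over past centre so that it stays open. Then lift out the freed printing block and lay it gently, carved face up, in the middle of the paper sheet on the drawing board. Leave the jaw at its mark and the brush pot, mouse and paint box where they are.

Things in the scene. Friction and masses are not known exactly. Their poses are not given: they have to be found in the camera images.
- jig: Grey bench jig fixed to the table, base 210 x 345 x 18 mm. Origin: underside, on the screw line; z up, y along the screw from fence to handwheel, x towards clamp pivot and scale. In this frame (mm): fixed fence y -156 to -136, up to z 60; block rests on rails, top z 33; gearbox 60 x 60 at y 125, up to z 84.
- jaw_lip (a point): Middle of the tip of the lip on the sliding jaw. Jaw: dark, 80 mm wide in jig x, up to z 69 mm. The lip (50 mm wide, underside z 59) starts 6 to 12 mm over the block's +y end, so the block can be lifted only after the jaw is cranked back to the mark.
- pointer (a point): Tip of the small pointer blade on the sliding jaw, over the scale strip (5 mm divisions, every fifth line longer) on the jig's +x side, at jig x 68, z 25 mm. It moves with the jaw along jig +y as the jaw opens.
- mark (a point): Blade tip of the dark mark clip (18 x 16 x 12 mm, fixed) which sits on the scale strip at jig x 74 mm and marks the wanted jaw place, 25 to 44 mm further along jig +y than the jaw's closed position. Its axes are parallel to the jig's. Pointer and mark blades (4 and 3 mm wide) stand opposite each other when their jig y values agree.
- wheel_hub (a point): Top of the hub of the horizontal handwheel (vertical axis, rim 104 mm across, rim top 106 mm above the table, hub top at 110 mm). Turning it counterclockwise seen from above opens the jaw (jig +y), clockwise closes it: 20 mm per full turn. It turns stiffly (about 0.1 N m, 2 to 3 N at the handle) and stays where left; pushing on the jaw does not move it.
- crank_top (a point): Top of the upright wooden crank handle on the handwheel rim: 22 mm diameter, 52 mm long (top at 161 mm, foot at 109 mm above the table), 46 mm from the wheel axis. It spins freely on its own axis, so it can be gripped from above and carried round without turning the gripper.
- clamp (a joint): Angle of the hold-down clamp arm (rad): 0 = lying over the block, grows as the arm's end is lifted up and over towards jig +x, about the pivot axis parallel to jig y. Its centre of gravity passes the pivot at about 1.45; let go beyond 1.65 it falls by its own weight to its open stop at 1.95, let go before 1.3 it falls shut.
- clamp_bar (a point): Middle of the round black cross bar (15 mm diameter, 120 mm long, parallel to jig y) at the free end of the clamp arm; 135 mm towards -x and 25 mm above the pivot when shut (bar axis 100 mm above the table). The 16 mm wide arm meets the bar at this middle point, so grip the bar to one side of it.
- clamp_pivot (a point): Pivot axis of the clamp arm, midway between its two cheeks, 75 mm above the table, at jig x 85, y -75 mm. The cheeks span jig x 73 to 103 mm, up to z 90 mm.
- block: Carved light wooden printing block, 56 (x) x 120 (y) x 24 (z) mm, about 0.13 kg, carved face up. Origin: centre of its underside; at the start at jig x 0, y -74, z 33 mm, axes parallel to the jig's. It can be gripped across its 56 mm width.
- board: Wooden drawing board fixed flat on the table, 300 (x) x 250 (y) x 15 (z) mm, origin at the centre of its underside, with a white paper sheet 250 x 200 mm taped centrally on it.
- sheet_centre (a point): Centre of the paper sheet, on the top face of the drawing board, 15 mm above the table.
- brush_pot: White pot with brushes standing on the table, 76 mm diameter, about 190 mm high with the brushes; origin under its centre. To be left alone.
- mouse: Black computer mouse, 60 (x) x 105 (y) x 35 mm; origin under its centre. To be left alone.
- paint_box: Flat black watercolour box, 110 (x) x 200 (y) x 18 mm; origin under its centre. To be left alone.
There are look-alikes about, which are no part of the job. Of the things like the block, leave any that is blue; of the rest the larger one is meant.

How it is judged (in metres and radians):
On the way, in this order (a step that is already met when the one before it is completed fails the run):
1. the jaw's pointer stands opposite the mark clip (y of pointer in the frame of mark between -0.003 and 0.003 m), for 0.2 s.
2. the clamp arm is flipped up past centre (value of joint clamp above 1.65 rad), for 0.2 s.
3. the block is lifted clear of the jig (z of block in the frame of jig above 0.065 m), for 0.1 s.
At the end, for the whole second after the job is handed in: Jaw pointer within 3 mm of the mark clip along the scale; clamp arm open beyond 1.65 rad; block lying flat, carved face up, at rest on the sheet with its centre within 45 mm of the sheet's centre (all of step 1 and value of joint clamp above 1.65 rad and horizontal distance between block and sheet_centre below 0.045 m and z of block in the frame of sheet_centre below 0.004 m and angle between block's own z axis and vertical below 0.08 rad and contact force between block and board above 0.3 N and linear speed of block below 0.02 m/s); the robot touches nothing.
It fails at once if the brush pot, mouse or paint box is pushed more than 30 mm (distance of any of brush_pot, mouse, paint_box from where it was at the start of the episode above 0.03 m).
It fails at once if the brush pot is tipped over (angle between brush_pot's own z axis and vertical above 0.5 rad).
It fails at once if the block is dropped or slammed onto the board (faster than 0.6 m/s less than 30 mm above it, as after a fall of about 20 mm) (z of block in the frame of sheet_centre below 0.03 m and horizontal distance between block and sheet_centre below 0.12 m and linear speed of block above 0.6 m/s).
It fails at once if the block is pressed onto the board with over 60 N (contact force between block and board above 60 N).
It also fails if it takes over 70 s, if anything falls off the work surface, if the arm or the gripper's body presses on something with over 40 N, if the wrist force passes 120 N, or if a joint passes its speed limit or range.

## Working session

There is one attempt and no reset: what is moved stays moved. The work goes in short steps, Python scripts to look and compute and a shell command to move; the robot and the scene stay as the last step left them, time stands still between calls to the robot, and variables do not carry over. Pictures are saved under pics/ and viewed, and the job is handed in when it is done.

```bash
ls; mkdir -p pics
cat > h.py <<'E'
import numpy as np, cv2
from plant import state, get_image, camera_info
def save(name, fn):
    ci=camera_info(name); im,d=get_image(name)
    cv2.imwrite('pics/'+fn+'.png', im[:,:,::-1]); np.savez('pics/'+fn+'.npz', im=im,d=d,T=ci['world_from_camera'],K=[ci[k] for k in('fx','fy','cx','cy','k1')])
def load(fn):
    z=np.load('pics/'+fn+'.npz'); return z['im'],z['d'],z['T'],z['K']
def ray(fn,u,v):
    _,_,T,(fx,fy,cx,cy,k1)=load(fn)
    p=cv2.undistortPoints(np.array([[[u,v]]],float),np.array([[fx,0,cx],[0,fy,cy],[0,0,1]]),np.array([k1,0,0,0]))[0,0]
    return T[:3,3],T[:3,:3]@np.array([p[0],p[1],1])
def onz(fn,u,v,z):
    o,r=ray(fn,u,v); return o+r*(z-o[2])/r[2]
def dep(fn,u,v):
    o,r=ray(fn,u,v); return o+r*load(fn)[1][int(round(v)),int(round(u))]
def proj(fn,P):
    _,_,T,(fx,fy,cx,cy,k1)=load(fn)
    c=T[:3,:3].T@(np.array(P)-T[:3,3]); a=c[:2]/c[2]; a=a*(1+k1*(a@a)); return np.array([fx*a[0]+cx,fy*a[1]+cy])
E
python3 - <<'E'
from h import *
for n in('side','top','wrist'): save(n,n+'0'); print(n,camera_info(n))
print(state())
E
```

```text
pics
side {'fx': 390.6684595769135, 'fy': 390.6684595769135, 'cx': 321.34468832487823, 'cy': 204.73080891122262, 'k1': -0.010249347102735175, 'world_from_camera': array([[-0.99666976, -0.04558911,  0.06760939,  0.4537846 ],
       [-0.08151779,  0.53608427, -0.84021932,  0.75437381],
       [ 0.00206052, -0.84293255, -0.5380153 ,  0.6280344 ],
       [ 0.        ,  0.        ,  0.        ,  1.        ]])}
top {'fx': 457.8259521174104, 'fy': 457.8259521174104, 'cx': 315.19559606519783, 'cy': 208.7082469022526, 'k1': 0.005422328811682181, 'world_from_camera': array([[-0.02910654, -0.99069849,  0.13292594,  0.3666789 ],
       [-0.9995214 ,  0.0274525 , -0.01425955,  0.00350694],
       [ 0.01047776, -0.13327737, -0.99102339,  1.20395368],
       [ 0.        ,  0.        ,  0.        ,  1.        ]])}
wrist {'fx': 335.12187319698944, 'fy': 335.12187319698944, 'cx': 315.48579136101307, 'cy': 200.50875008545057, 'k1': -0.055240388207399085, 'world_from_camera': array([[ 0.44163692, -0.8661979 , -0.23379055,  0.3217792 ],
       [-0.89719294, -0.42675309, -0.11369535, -0.48354313],
       [-0.00128816,  0.25996729, -0.96561656,  0.38305723],
       [ 0.        ,  0.        ,  0.        ,  1.        ]])}
{'time_s': 0.15, 'qpos': array([-7.07610995e+01,  1.58372194e+01,  8.62751568e+01,  1.32885196e-03,
        7.79639971e+01, -6.93410812e+00]), 'joint_vel': array([ 0.03867731,  0.06170856, -0.17259871, -0.05705881, -0.10089106,
       -0.02654775]), 'joint_efforts': array([ 9.21426872e-04, -4.04925656e+01, -2.37432718e+01,  7.02133169e-02,
        3.15474439e-02, -8.83521898e-05]), 'ee_pos': array([ 0.25346813, -0.51562768,  0.18324785]), 'ee_rot': array([-8.99894898e+01,  7.56578443e-02, -6.38272624e+01]), 'ft_force': array([-0.75805841, -0.04874501, -0.06577134]), 'ft_torque': array([-0.02154378, -0.07252737,  0.03597752]), 'opening': 0.09409826755963818}
```

View pics/top0.png

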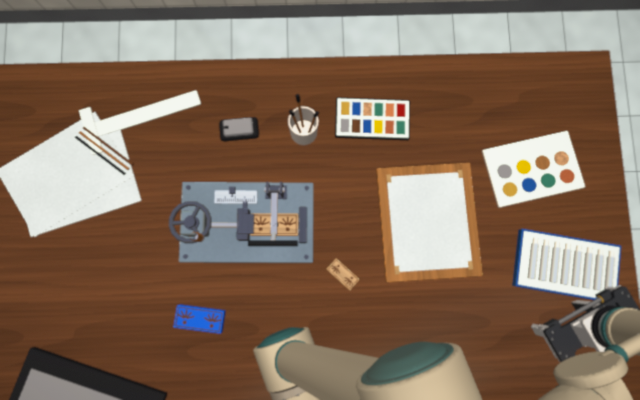

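View pics/side0.png

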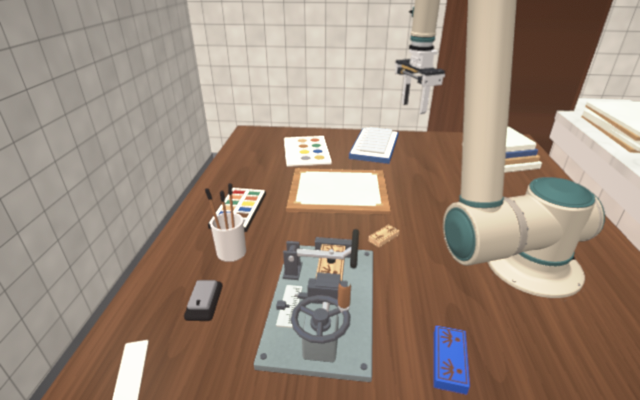

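View pics/wrist0.png

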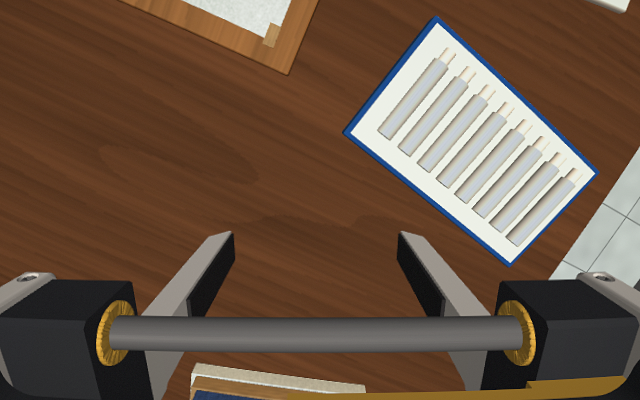

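The top view shows the jig at columns 178–314, rows 182–263, with the handwheel on the left at (190,222). The fence is at (303,224) and the block at (273,224). The clamp bar is at (272,240), the scale at (235,196) and the board at (430,222). The blue and small blocks are look-alikes. I'll measure the jig next.

Run:
```python
from h import *
im,d,T,K=load('top0')
cv2.imwrite('pics/top0c.png',cv2.resize(im[165:285,165:335,::-1],None,fx=4.5,fy=4.5,interpolation=cv2.INTER_CUBIC))
im,d,T,K=load('side0')
cv2.imwrite('pics/side0c.png',cv2.resize(im[225:385,255:385,::-1],None,fx=3.6,fy=3.6,interpolation=cv2.INTER_CUBIC))
```

```text
(no output)
```

View pics/top0c.png

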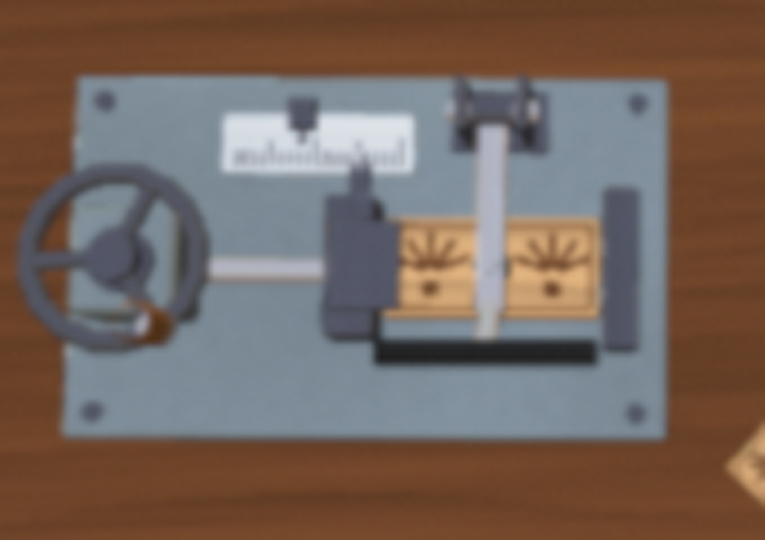

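View pics/side0c.png

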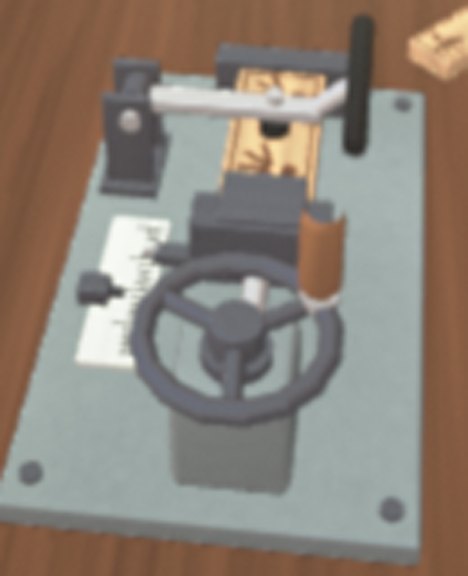

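The zoomed views show the pointer at top-crop (360,165), the mark tip at (303,140) and the crank handle at (150,322).

Run:
```python
from h import *
def c(u,v,z): 
    p=onz('top0',165+(u+.5)/4.5-.5,165+(v+.5)/4.5-.5,z); return p
C=[c(u,v,.018) for u,v in((78,76),(667,82),(665,438),(62,437))]
for p in C: print('corner',p.round(4))
m=sum(C)/4
yv=(C[0]-C[1]+C[3]-C[2]); ang=np.degrees(np.arctan2(-yv[0],yv[1])); xv=C[0]-C[3]+C[1]-C[2]; print(m,ang,np.degrees(np.arctan2(xv[1],xv[0])), np.linalg.norm(yv)/2,np.linalg.norm(xv)/2)
print('hub',c(115,255,.110)); print('crank',c(143,322,.161), dep('top0',165+143/4.5,165+322/4.5))
print('barends',c(374,352,.100),c(597,352,.100))
print('fence y',c(604,268,.06),c(638,268,.06))
print('block corners',[c(u,v,.057).round(4) for u,v in((600,220),(598,318),(398,318))])
print('pointer',c(360,165,.025),'mark',c(303,140,.025))
# hub in side
print('side hub', onz('side0',255+236/3.6,225+320/3.6,.110),'crank',onz('side0',255+322/3.6,225+215/3.6,.161))
im,d,_,_=load('top0')
g=im.astype(int)
w=((g.min(2)>200)).astype(np.uint8); w[:, :370]=0; w[:,480:]=0; w[:160]=0;w[290:]=0
cn=max(cv2.findContours(w,0,2)[0],key=cv2.contourArea); r=cv2.minAreaRect(cn); print(r)
print('sheet',onz('top0',*r[0],.015),[onz('top0',*q,.015).round(3) for q in cv2.boxPoints(r)])
bd=[(378,168),(472,163),(482,276),(387,281)]; print('board',[onz('top0',*q,.015).round(3) for q in bd],sum(onz('top0',*q,.015) for q in bd)/4)
```

```text
corner [0.6075 0.3341 0.018 ]
corner [ 0.5947 -0.0093  0.018 ]
corner [ 0.3878 -0.0023  0.018 ]
corner [0.3984 0.3411 0.018 ]
[0.49707096 0.16589441 0.018     ] -1.9515781614077885 -1.939953998827922 0.3436414763056854 0.20812194393551656
hub [0.49134951 0.2879171  0.11      ]
crank [0.45109672 0.26032172 0.161     ] [0.45443172 0.27244712 0.10797848]
barends [0.43647514 0.15224816 0.1       ] [0.43307256 0.03316619 0.1       ]
fence y [0.48213798 0.02922423 0.06      ] [0.48160599 0.01027828 0.06      ]
block corners [array([0.5095, 0.0309, 0.057 ]), array([0.4546, 0.0333, 0.057 ]), array([0.4577, 0.1445, 0.057 ])]
pointer [0.54937614 0.16940279 0.025     ] mark [0.56490556 0.20217274 0.025     ]
side hub [0.49186432 0.29230499 0.11      ] crank [0.45333179 0.27113403 0.161     ]
((429.1153564453125, 221.314453125), (95.89491271972656, 76.09375762939453), 84.98688507080078)
sheet [ 0.48462483 -0.3106374   0.015     ] [array([ 0.606, -0.206,  0.015]), array([ 0.618, -0.409,  0.015]), array([ 0.366, -0.412,  0.015]), array([ 0.355, -0.215,  0.015])]
board [array([ 0.631, -0.184,  0.015]), array([ 0.637, -0.435,  0.015]), array([ 0.339, -0.438,  0.015]), array([ 0.334, -0.193,  0.015])] [ 0.48524663 -0.31228605  0.015     ]
```

```bash
cat >> h.py <<'E'
def shift(P,yaw=None):
    s=state(); R=__import__('scipy.spatial.transform',fromlist=['Rotation']).Rotation.from_euler('xyz',s['ee_rot'],degrees=True).as_matrix()
    d=R.T@(np.array(P)-s['ee_pos']); t=None if yaw is None else round(float(s['ee_rot'][2]-yaw),2)
    print('t',round(s['time_s'],2),'at',s['ee_pos'].round(4),s['ee_rot'].round(2),'shift xyz',d.round(4),'turn',t); return d
def jig(x,y,z=0):
    a=np.radians(-1.95); return np.array([.4873+np.cos(a)*x-np.sin(a)*y,.165+np.sin(a)*x+np.cos(a)*y,z])
E
python3 - <<'E'
from h import *
shift([.50,.13,.33],-1.95)
for fn in('top0','side0'):
    im,d,T,K=load(fn); hsv=cv2.cvtColor(im,cv2.COLOR_RGB2HSV)
    u0=165+143/4.5 if fn=='top0' else 255+322/3.6; v0=165+322/4.5 if fn=='top0' else 225+255/3.6
    pts=[]
    for v in range(int(v0)-16,int(v0)+16):
        for u in range(int(u0)-12,int(u0)+12):
            if d[v,u]>0:
                p=dep(fn,u,v)
                if .115<p[2]<.175: pts.append(p)
    pts=np.array(pts); print(fn,len(pts),pts.mean(0) if len(pts) else '',pts[:,2].max() if len(pts) else ''); 
    t=pts[pts[:,2]>.155] if len(pts) else []
    print(len(t), np.mean(t,0) if len(t) else '')
print('pred wheel',jig(0,125,.11))
E
```

```text
t 0.15 at [ 0.2535 -0.5156  0.1832] [-8.999e+01  8.000e-02 -6.383e+01] shift xyz [-0.4709 -0.146   0.5061] turn -61.88
top0 60 [0.45142057 0.25971294 0.14336421] 0.16210261316613783
22 [0.45114204 0.26054496 0.15863632]
side0 259 [0.45341282 0.27507552 0.13958299] 0.1619277093071912
50 [0.45283949 0.27443819 0.15827923]
pred wheel [4.74071881e+00 1.25092613e+02 1.10000000e-01]
```

```bash
python3 -m inch '[{"x":0,"y":-0.05,"z":0.03},{"x":-0.03,"y":-0.1,"z":0.05},{"x":-0.07,"y":-0.14,"z":0.09,"turn":-8},{"x":-0.471,"y":-0.146,"z":0.506,"turn":-61.9},{"x":-0.471,"y":-0.146,"z":0.506,"turn":-61.9},{"x":-0.471,"y":-0.146,"z":0.506,"turn":-61.9},{"x":-0.471,"y":-0.146,"z":0.506,"turn":-61.9},{"x":-0.471,"y":-0.146,"z":0.506,"turn":-61.9},{"x":-0.471,"y":-0.146,"z":0.506,"turn":-61.9},{"x":-0.471,"y":-0.146,"z":0.506,"turn":-61.9}]'; python3 -c "
from h import *
shift([.5,.13,.33],-1.95)"
```

```text
t 0.15 at [ 0.2535 -0.5156  0.1832] [-8.999e+01  8.000e-02 -6.383e+01] shift xyz [-0.4709 -0.146   0.5061] turn -61.88$[0]: bad value
```

```bash
python3 -m inch '[{"grip":100,"x":0,"y":-0.05,"z":0.03,"turn":0},{"grip":100,"x":-0.03,"y":-0.1,"z":0.05,"turn":0},{"grip":100,"x":-0.07,"y":-0.14,"z":0.09,"turn":-8},{"grip":100,"x":-0.471,"y":-0.146,"z":0.506,"turn":-61.9},{"grip":100,"x":-0.471,"y":-0.146,"z":0.506,"turn":-61.9},{"grip":100,"x":-0.471,"y":-0.146,"z":0.506,"turn":-61.9},{"grip":100,"x":-0.471,"y":-0.146,"z":0.506,"turn":-61.9},{"grip":100,"x":-0.471,"y":-0.146,"z":0.506,"turn":-61.9},{"grip":100,"x":-0.471,"y":-0.146,"z":0.506,"turn":-61.9},{"grip":100,"x":-0.471,"y":-0.146,"z":0.506,"turn":-61.9}]'; python3 -c "
from h import *
shift([.5,.13,.33],-1.95)"
```

```text
time_s: 1.15
ee_pos: [0.4131, -0.1099, 0.3173]
ee_rot: [-90.0, -0.0, -1.8]
ft_force: [0.1, 0.0, 0.6]
opening: 0.0939
t 1.15 at [ 0.4131 -0.1099  0.3173] [-9.001e+01 -2.000e-02 -1.750e+00] shift xyz [ 0.0795 -0.0127  0.2424] turn 0.2
```

```bash
python3 -m inch '[{"grip":100,"x":0.08,"y":-0.012,"z":0.24,"turn":0.1},{"grip":100,"x":0.08,"y":-0.012,"z":0.24,"turn":0.1},{"grip":100,"x":0.08,"y":-0.012,"z":0.24,"turn":0.1},{"grip":100,"x":0.08,"y":-0.012,"z":0.24,"turn":0.1},{"grip":100,"x":0.08,"y":-0.012,"z":0.24,"turn":0.1},{"grip":100,"x":0.08,"y":-0.012,"z":0.24,"turn":0.1},{"grip":100,"x":0.08,"y":-0.012,"z":0.24,"turn":0.1},{"grip":100,"x":0.08,"y":-0.012,"z":0.24,"turn":0.1}]'; python3 -c "
from h import *
save('wrist','w1')
shift([.5,.13,.33],-1.95)"
```

```text
time_s: 1.95
ee_pos: [0.5005, 0.1243, 0.329]
ee_rot: [-90.1, 0.1, -2.1]
ft_force: [-0.2, 0.6, -0.7]
opening: 0.0941
t 2.0 at [0.5006 0.1239 0.3292] [-9.006e+01  3.000e-02 -2.120e+00] shift xyz [-0.0008 -0.0008  0.0061] turn -0.17
```

View pics/w1.png

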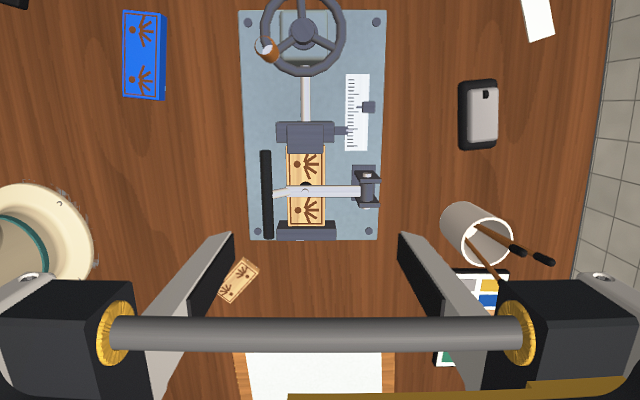

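The wrist view shows the whole jig. The pointer is at (346,131), the mark tip at (360,107), the hub at (302,32), the crank at (268,49), the bar at (266,195) and the pivot at (366,186). I'll zoom in to measure the gap.

Run:
```python
from h import *
im,d,T,K=load('w1')
cv2.imwrite('pics/w1c.png',cv2.resize(im[60:160,320:400,::-1],None,fx=6,fy=6,interpolation=cv2.INTER_CUBIC))
cv2.imwrite('pics/w1d.png',cv2.resize(im[0:90,240:360,::-1],None,fx=6,fy=6,interpolation=cv2.INTER_CUBIC))
```

```text
(no output)
```

View pics/w1c.png

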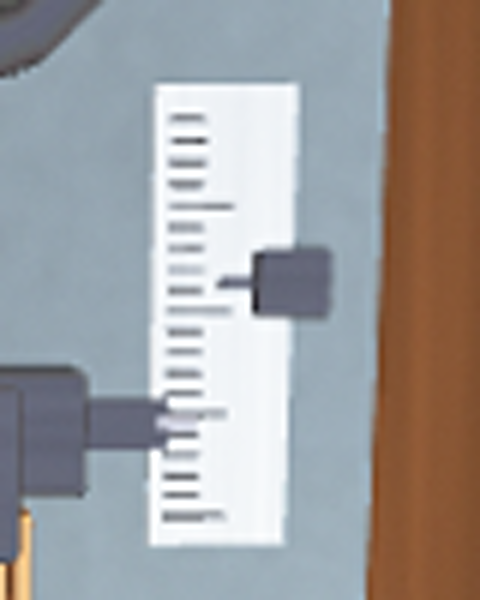

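View pics/w1d.png

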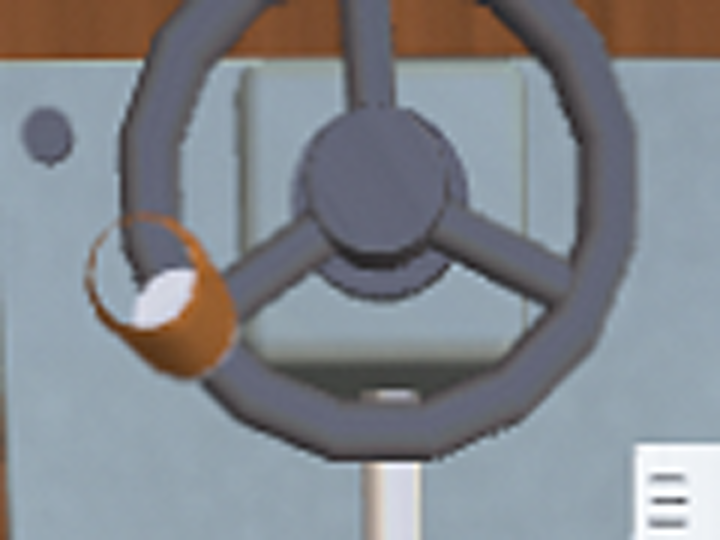

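Run:
```python
from h import *
f=lambda u,v,u0,v0,z: onz('w1',u0+(u+.5)/6-.5,v0+(v+.5)/6-.5,z)
a=np.radians(-1.95); y=np.array([-np.sin(a),np.cos(a),0])
p=f(180,424,320,60,.025); m=f(220,283,320,60,.025); print(p,m,(m-p)@y)
h=f(372,182,240,0,.110); c=f(146,271,240,0,.161); print('hub',h,'crank',c,np.linalg.norm((c-h)[:2]),np.degrees(np.arctan2(*(c-h)[1::-1])))
print('bar',onz('w1',266,151,.1),onz('w1',266,238,.1))
shift([c[0],c[1],.2]);
```

```text
[0.55279463 0.16841782 0.025     ] [0.56288807 0.20180171 0.025     ] 0.033708013732411723
hub [0.49071483 0.28986016 0.11      ] crank [0.45320618 0.2662011  0.161     ] 0.04434692848614684 -147.7577999453946
bar [0.43855276 0.15071145 0.1       ] [0.42978926 0.03222743 0.1       ]
t 2.0 at [0.5006 0.1239 0.3292] [-9.006e+01  3.000e-02 -2.120e+00] shift xyz [-0.0525  0.1291  0.1406] turn None
```

```bash
python3 -m inch '[{"grip":100,"x":-0.0535,"y":0.09,"z":0.1407,"turn":0},{"grip":100,"x":-0.0535,"y":0.12,"z":0.1407,"turn":0},{"grip":100,"x":-0.0535,"y":0.12,"z":0.1407,"turn":0},{"grip":80,"x":-0.0535,"y":0.12,"z":0.1407,"turn":0},{"grip":80,"x":-0.0535,"y":0.15,"z":0.1407,"turn":0},{"grip":80,"x":-0.0535,"y":0.18,"z":0.1407,"turn":0},{"grip":80,"x":-0.0535,"y":0.202,"z":0.1407,"turn":0},{"grip":80,"x":-0.0535,"y":0.202,"z":0.1407,"turn":0}]' 15; python3 -c "
from h import *
save('wrist','w2');save('side','s2')
shift([.4522,.2664,.125],-1.95)"
```

```text
time_s: 2.8
ee_pos: [0.4503, 0.265, 0.1247]
ee_rot: [-90.2, 0.3, -2.2]
ft_force: [0.2, 0.6, 0.0]
opening: 0.0754
t 2.9 at [0.4531 0.2666 0.1279] [-9.001e+01 -3.000e-02 -2.150e+00] shift xyz [-0.0009  0.0029 -0.0002] turn -0.2
```

View pics/w2.png

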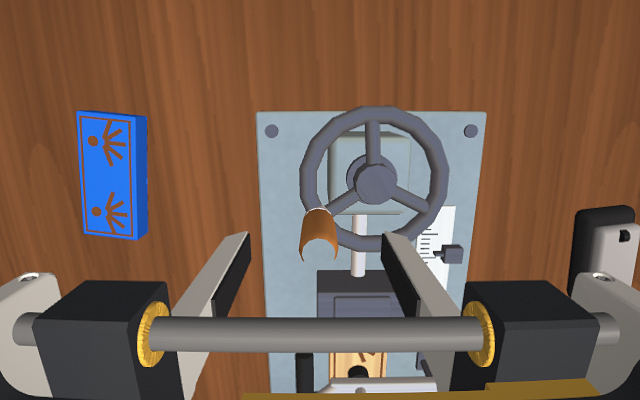

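View pics/s2.png

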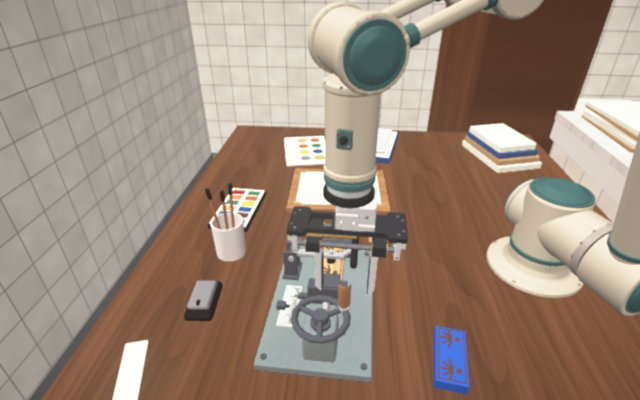

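Run:
```python
from h import *
print('tcp in w2',proj('w2',[.4531,.2666,.1279]),proj('w2',[.4522,.2664,.161]),proj('w2',[.4522,.2664,.109]))
print('handle top, near rim pt',onz('w2',318,240,.161),onz('w2',303,250,.161),onz('w2',335,250,.161), 'foot',onz('w2',319,212,.109))
im,d,T,K=load('w2')
cv2.imwrite('pics/w2c.png',cv2.resize(im[190:290,230:410,::-1],None,fx=4.4,fy=4.4,interpolation=cv2.INTER_CUBIC))
im,d,T,K=load('s2')
cv2.imwrite('pics/s2c.png',cv2.resize(im[200:350,270:420,::-1],None,fx=4,fy=4,interpolation=cv2.INTER_CUBIC))
print('side', proj('s2',[.4531,.2666,.1279]),proj('s2',[.4522,.2664,.161]),proj('s2',[.4522,.2664,.109]))
```

```text
tcp in w2 [318.99602741 231.48819113] [317.58323488 253.95097138] [317.55551909 221.98284748]
handle top, near rim pt [0.45269744 0.27430113 0.161     ] [0.44460044 0.26892454 0.161     ] [0.46144746 0.26833744 0.161     ] foot [0.45342123 0.27344216 0.109     ]
side [344.0124927  296.82072013] [345.20271071 282.78329644] [344.1676105  304.42611249]
```

View pics/w2c.png

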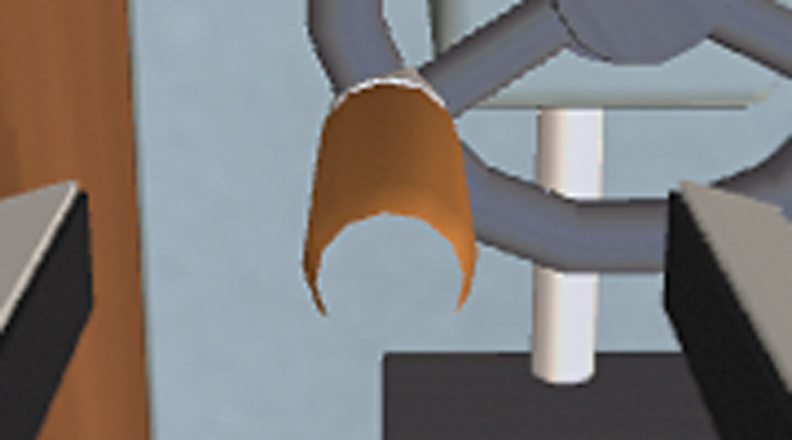

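View pics/s2c.png

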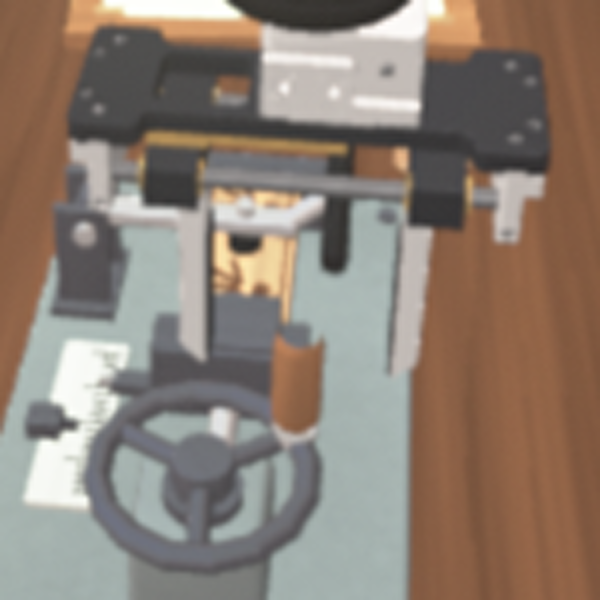

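```bash
python3 -m inch '[{"grip":30,"x":0.001,"y":0,"z":-0.001,"turn":0},{"grip":20,"x":0.001,"y":0,"z":-0.001,"turn":0},{"grip":10,"x":0.001,"y":0,"z":-0.001,"turn":0},{"grip":10,"x":0.001,"y":0,"z":-0.001,"turn":0},{"grip":10,"x":0.001,"y":0,"z":-0.001,"turn":0},{"grip":10,"x":0.001,"y":0,"z":-0.001,"turn":0}]' 20; python3 -c "
from h import *
s=state(); print(s['ee_pos'],s['ee_rot'],s['opening'],s['ft_force'])
hub=np.array([.4912,.2898]); c=s['ee_pos'][:2]; d=c-hub; print(np.linalg.norm(d),np.degrees(np.arctan2(d[1],d[0])))
yaw=np.radians(s['ee_rot'][2]); th0=-149.5
for k in range(1,45):
    a=np.radians(th0+15*k); b=np.radians(th0); w=.046*np.array([np.cos(a)-np.cos(b),np.sin(a)-np.sin(b)])
    print(15*k,(np.array([[np.cos(yaw),np.sin(yaw)],[-np.sin(yaw),np.cos(yaw)]])@w).round(4)) if k<25 else 0
"
```

```text
time_s: 3.5
ee_pos: [0.4535, 0.2668, 0.1273]
ee_rot: [-90.0, -0.0, -2.0]
ft_force: [-0.4, 0.6, 0.6]
opening: 0.0306
[0.45351475 0.26684593 0.12729634] [-9.00036904e+01 -3.57256931e-03 -2.01712812e+00] 0.030578957093525268 [-0.35738305  0.60894546  0.62070968]
0.044125585583207234 -148.6544168801086
15 [ 0.0077 -0.0092]
30 [ 0.0176 -0.0161]
45 [ 0.0288 -0.0202]
60 [ 0.0408 -0.0212]
75 [ 0.0526 -0.0191]
90 [ 0.0635 -0.0141]
105 [ 0.0727 -0.0063]
120 [0.0796 0.0035]
135 [0.0837 0.0148]
150 [0.0847 0.0267]
165 [0.0827 0.0386]
180 [0.0776 0.0495]
195 [0.0699 0.0587]
210 [0.06   0.0655]
225 [0.0487 0.0696]
240 [0.0368 0.0707]
255 [0.0249 0.0686]
270 [0.0141 0.0635]
285 [0.0049 0.0558]
300 [-0.002  0.046]
315 [-0.0061  0.0347]
330 [-0.0072  0.0227]
345 [-0.0051  0.0109]
360 [ 0. -0.]
```

```bash
python3 -m inch '[{"grip":5,"x":0,"y":0,"z":0,"turn":0},{"grip":5,"x":0,"y":0,"z":0,"turn":0},{"grip":5,"x":0,"y":0,"z":0,"turn":0},{"grip":5,"x":0,"y":0,"z":0,"turn":0},{"grip":5,"x":0,"y":0,"z":0,"turn":0}]' 20; python3 -c "
from h import *
s=state(); print(s['ee_pos'],s['ee_rot'],s['opening'],s['ft_force'],s['ft_torque'])"
```

```text
time_s: 4.0
ee_pos: [0.4525, 0.2667, 0.1271]
ee_rot: [-90.0, 0.1, -2.0]
ft_force: [-4.4, 0.3, 3.6]
opening: 0.0208
[0.45248247 0.26670012 0.1271285 ] [-90.02072923   0.11247382  -2.02841901] 0.02081222442225543 [-4.38633171  0.29203413  3.64585157] [-5.39256863e-04  8.02579341e-01  3.39263802e-02]
```

```bash
python3 -m inch '[{"grip":5,"x":0.007,"y":0,"z":-0.009,"turn":0},{"grip":5,"x":0.017,"y":0,"z":-0.016,"turn":0},{"grip":5,"x":0.028,"y":0,"z":-0.020,"turn":0},{"grip":5,"x":0.040,"y":0,"z":-0.021,"turn":0},{"grip":5,"x":0.052,"y":0,"z":-0.019,"turn":0},{"grip":5,"x":0.063,"y":0,"z":-0.014,"turn":0},{"grip":5,"x":0.063,"y":0,"z":-0.014,"turn":0}]' 20; python3 -c "
from h import *
s=state(); print(s['ee_pos'],s['ee_rot'],s['opening'],s['ft_force'],s['ft_torque'])
save('top','t3')"
```

```text
time_s: 4.7
ee_pos: [0.5175, 0.2534, 0.1272]
ee_rot: [-89.7, 0.0, -2.1]
ft_force: [-3.3, 9.2, 1.5]
opening: 0.021
[0.51746902 0.25343458 0.12715976] [-8.96969733e+01  4.29741679e-02 -2.10883400e+00] 0.02102968922039779 [-3.25927465  9.17180148  1.47121731] [1.57779226 0.62576754 0.04193995]
```

View pics/t3.png

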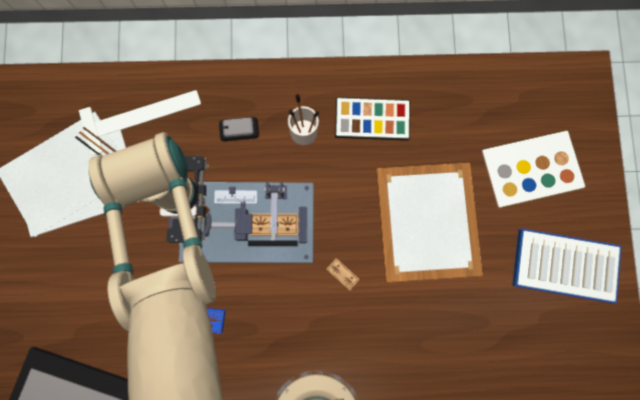

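```bash
python3 -m inch '[{"grip":5,"x":0.009,"y":0,"z":0.009,"turn":0},{"grip":5,"x":0.0155,"y":0,"z":0.0186,"turn":0},{"grip":5,"x":0.0195,"y":0,"z":0.030,"turn":0},{"grip":5,"x":0.0205,"y":0,"z":0.042,"turn":0},{"grip":5,"x":0.0185,"y":0,"z":0.0535,"turn":0},{"grip":5,"x":0.0135,"y":0,"z":0.0645,"turn":0},{"grip":5,"x":0.006,"y":0,"z":0.0735,"turn":0},{"grip":5,"x":-0.004,"y":0,"z":0.080,"turn":0},{"grip":5,"x":-0.015,"y":0,"z":0.084,"turn":0},{"grip":5,"x":-0.027,"y":0,"z":0.085,"turn":0}]' 20; python3 -c "
from h import *
s=state(); print(s['ee_pos'],s['ee_rot'],s['opening'],s['ft_force'],s['ft_torque'])"
```

```text
time_s: 5.75
ee_pos: [0.4937, 0.3375, 0.1272]
ee_rot: [-89.9, -0.2, -2.0]
ft_force: [3.8, 0.3, -0.8]
opening: 0.0207
[0.49368023 0.3375261  0.12723765] [-89.88606486  -0.22161515  -2.04415789] 0.020748464451328635 [ 3.7853476   0.26581793 -0.78868498] [-0.13283589 -0.77507745 -0.01496016]
```

```bash
python3 -m inch '[{"grip":5,"x":-0.012,"y":0,"z":-0.002,"turn":0},{"grip":5,"x":-0.0227,"y":0,"z":-0.007,"turn":0},{"grip":5,"x":-0.032,"y":0,"z":-0.015,"turn":0},{"grip":5,"x":-0.039,"y":0,"z":-0.0245,"turn":0},{"grip":5,"x":-0.043,"y":0,"z":-0.036,"turn":0},{"grip":5,"x":-0.044,"y":0,"z":-0.048,"turn":0},{"grip":5,"x":-0.042,"y":0,"z":-0.0595,"turn":0},{"grip":5,"x":-0.037,"y":0,"z":-0.0705,"turn":0},{"grip":5,"x":-0.029,"y":0,"z":-0.0795,"turn":0},{"grip":5,"x":-0.019,"y":0,"z":-0.086,"turn":0}]' 20; python3 -c "
from h import *
s=state(); print(s['ee_pos'],s['ee_rot'],s['opening'],s['ft_force'],s['ft_torque'])"
```

```text
time_s: 6.75
ee_pos: [0.4701, 0.2503, 0.1272]
ee_rot: [-90.0, 0.1, -2.1]
ft_force: [0.0, 4.6, -0.6]
opening: 0.021
[0.4700839  0.25028745 0.12718388] [-8.99920418e+01  8.97856289e-02 -2.07874873e+00] 0.020959868929773705 [ 0.03657647  4.61194661 -0.64050249] [1.04359276 0.16600933 0.02961016]
```

```bash
python3 -m inch '[{"grip":5,"x":0.011,"y":0,"z":-0.004,"turn":0},{"grip":5,"x":0.023,"y":0,"z":-0.0045,"turn":0},{"grip":5,"x":0.035,"y":0,"z":-0.0025,"turn":0},{"grip":5,"x":0.0455,"y":0,"z":0.0025,"turn":0},{"grip":5,"x":0.0547,"y":0,"z":0.0105,"turn":0},{"grip":5,"x":0.0615,"y":0,"z":0.020,"turn":0},{"grip":5,"x":0.0655,"y":0,"z":0.0315,"turn":0},{"grip":5,"x":0.0665,"y":0,"z":0.043,"turn":0},{"grip":5,"x":0.0645,"y":0,"z":0.055,"turn":0},{"grip":5,"x":0.0595,"y":0,"z":0.066,"turn":0}]' 20; python3 -c "
from h import *
s=state(); print(s['ee_pos'],s['ee_rot'],s['opening'],s['ft_force'],s['ft_torque'])
save('top','t4');save('side','s4');save('wrist','w4')
for n,(a,b,c,e) in dict(t4=(210,180,275,245),s4=(260,250,350,350),w4=(320,180,480,340)).items():
    im=load(n)[0][b:e,a:c,::-1]; cv2.imwrite('pics/'+n+'c.png',cv2.resize(im,None,fx=5,fy=5,interpolation=cv2.INTER_CUBIC)[:600,:800])
"
```

```text
time_s: 7.75
ee_pos: [0.5323, 0.3122, 0.1271]
ee_rot: [-90.4, 0.0, -2.0]
ft_force: [-2.1, -5.3, 4.1]
opening: 0.0208
[0.53232928 0.31223435 0.12709793] [-9.03711972e+01  3.78800967e-02 -2.01427771e+00] 0.02076158121477666 [-2.1235732  -5.32426994  4.08073865] [-1.02589071  0.56764964  0.02108799]
```

View pics/t4c.png

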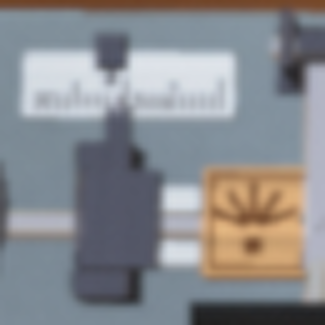

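View pics/s4c.png

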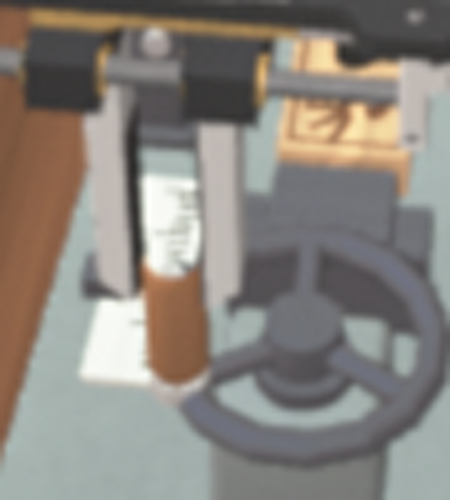

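View pics/w4.png

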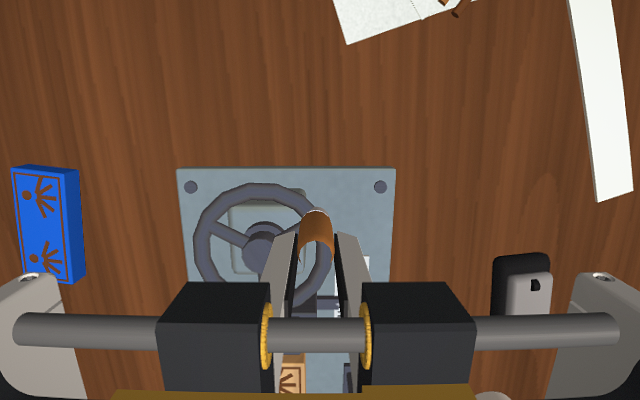

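```bash
python3 -m inch '[{"grip":5,"x":-0.0075,"y":0,"z":0.009,"turn":0},{"grip":5,"x":-0.0175,"y":0,"z":0.0155,"turn":0},{"grip":5,"x":-0.029,"y":0,"z":0.0195,"turn":0},{"grip":5,"x":-0.036,"y":0,"z":0.0207,"turn":0},{"grip":5,"x":-0.043,"y":0,"z":0.0207,"turn":0},{"grip":5,"x":-0.043,"y":0,"z":0.0207,"turn":0},{"grip":5,"x":-0.043,"y":0,"z":0.0207,"turn":0}]' 20; python3 -c "
from h import *
s=state(); print(s['ee_pos'],s['ee_rot'],s['opening'],s['ft_force'],s['ft_torque'])
d=s['ee_pos'][:2]-np.array([.4912,.2905]); print(np.degrees(np.arctan2(d[1],d[0])))
save('top','t5')
im=load('t5')[0][185:225,210:260,::-1]; cv2.imwrite('pics/t5c.png',cv2.resize(im,None,fx=14,fy=14,interpolation=cv2.INTER_CUBIC))
"
```

```text
time_s: 8.6
ee_pos: [0.4883, 0.3376, 0.1272]
ee_rot: [-90.0, 0.1, -2.0]
ft_force: [-0.9, -0.6, 0.3]
opening: 0.021
[0.48826977 0.33756542 0.12718184] [-89.97361628   0.1222562   -2.02707978] 0.020959922300123463 [-0.90715625 -0.639052    0.26820126] [-0.19887669  0.19682834 -0.03568408]
93.56255554784107
```

View pics/t5c.png

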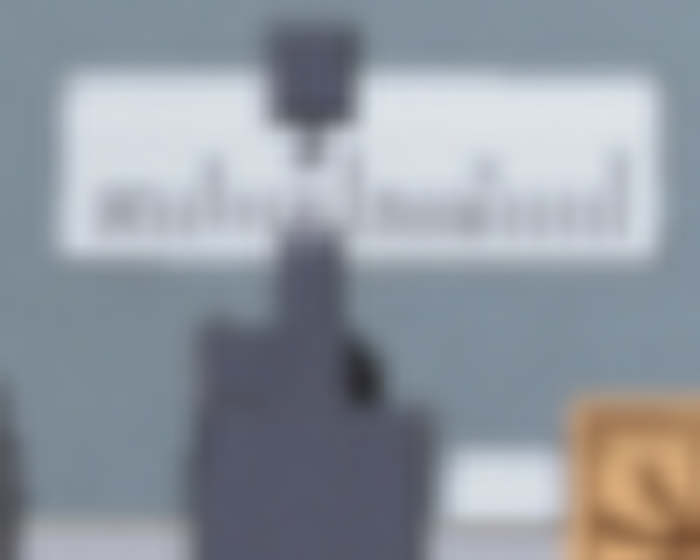

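```bash
python3 -m inch '[{"grip":50,"x":0,"y":0,"z":0,"turn":0},{"grip":50,"x":0,"y":0,"z":0,"turn":0},{"grip":50,"x":0,"y":0,"z":0,"turn":0},{"grip":50,"x":0,"y":0,"z":0,"turn":0},{"grip":50,"x":0,"y":-0.05,"z":0,"turn":0},{"grip":50,"x":0,"y":-0.09,"z":0,"turn":0},{"grip":50,"x":0.04,"y":-0.1,"z":-0.05,"turn":0},{"grip":50,"x":0.07,"y":-0.1,"z":-0.10,"turn":0},{"grip":50,"x":0.07,"y":-0.1,"z":-0.15,"turn":0},{"grip":50,"x":0.07,"y":-0.1,"z":-0.19,"turn":0}]' 20; python3 -m inch '[{"grip":50,"x":0,"y":0,"z":0,"turn":0},{"grip":50,"x":0,"y":0,"z":0,"turn":0},{"grip":50,"x":0,"y":0,"z":0,"turn":0}]'; python3 -c "
from h import *
save('wrist','w6')
"
```

```text
time_s: 9.65
ee_pos: [0.5539, 0.1534, 0.2271]
ee_rot: [-90.0, -0.1, -2.0]
ft_force: [-0.3, -0.7, -0.4]
opening: 0.0471
time_s: 9.95
ee_pos: [0.5526, 0.156, 0.2273]
ee_rot: [-89.9, -0.0, -2.0]
ft_force: [0.0, 0.1, 0.1]
opening: 0.047
```

View pics/w6.png

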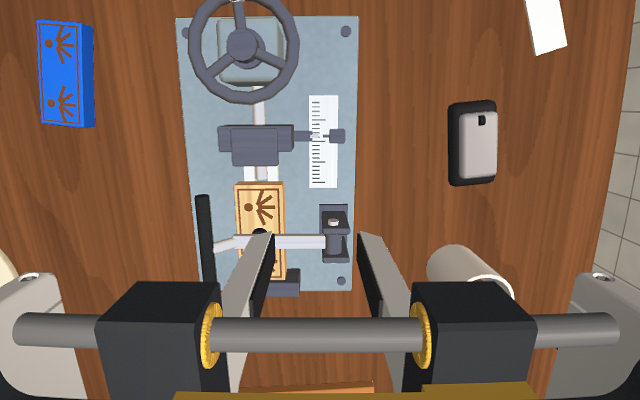

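```bash
python3 -c "
from h import *
im=load('w6')[0][115:160,290:350,::-1]; cv2.imwrite('pics/w6c.png',cv2.resize(im,None,fx=12,fy=12,interpolation=cv2.INTER_CUBIC))
"
```

```text
(no output)
```

View pics/w6c.png

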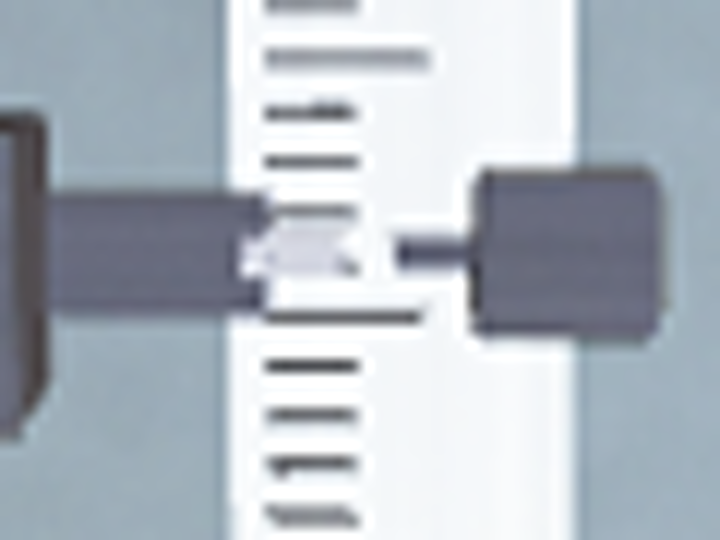

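The pointer (row ~251) and the mark (row ~252) agree within 0.5 mm. Next is the clamp: I'll grip the bar on its +y side.

```bash
python3 -m inch '[{"grip":50,"x":-0.05,"y":0,"z":-0.02,"turn":0},{"grip":50,"x":-0.1,"y":0,"z":-0.035,"turn":0},{"grip":50,"x":-0.1155,"y":0.03,"z":-0.0355,"turn":0},{"grip":50,"x":-0.1155,"y":0.05,"z":-0.0355,"turn":0},{"grip":50,"x":-0.1155,"y":0.05,"z":-0.0355,"turn":0},{"grip":50,"x":-0.1155,"y":0.05,"z":-0.0355,"turn":0}]' 20; python3 -c "
from h import *
save('wrist','w7'); save('side','s7')
print(proj('w7',[.4359,.1247,.1]))
shift([.4359,.1247,.081],-1.95)
p=load('top0')
print('pot',onz('top0',303,135,0), onz('top0',303,112,.1))
for k in range(1,20):
    a=k*.1; c,s=np.cos(a),np.sin(a); x,z=-.135,.025
    print(round(a,1), round(c*x+s*z-x,4), round(-(-s*x+c*z-z),4))
"
```

```text
time_s: 10.6
ee_pos: [0.4364, 0.1247, 0.1777]
ee_rot: [-90.0, -0.0, -1.9]
ft_force: [0.7, 0.7, 0.4]
opening: 0.0472
[314.24888991 200.3469829 ]
t 10.7 at [0.4374 0.1244 0.1783] [-89.98  -0.13  -1.96] shift xyz [-0.0017  0.0973  0.0002] turn -0.01
pot [0.73062378 0.01336702 0.        ] [0.75972627 0.01102792 0.1       ]
0.1 0.0032 -0.0134
0.2 0.0077 -0.0263
0.3 0.0134 -0.0388
0.4 0.0204 -0.0506
0.5 0.0285 -0.0617
0.6 0.0377 -0.0719
0.7 0.0479 -0.0811
0.8 0.0589 -0.0893
0.9 0.0707 -0.0963
1.0 0.0831 -0.1021
1.1 0.096 -0.1067
1.2 0.1094 -0.1099
1.3 0.123 -0.1118
1.4 0.1367 -0.1123
1.5 0.1504 -0.1114
1.6 0.1639 -0.1092
1.7 0.1772 -0.1057
1.8 0.19 -0.1008
1.9 0.2023 -0.0947
```

View pics/w7.png

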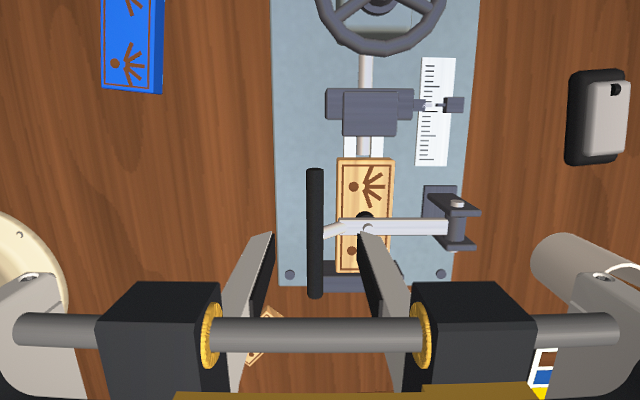

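View pics/s7.png

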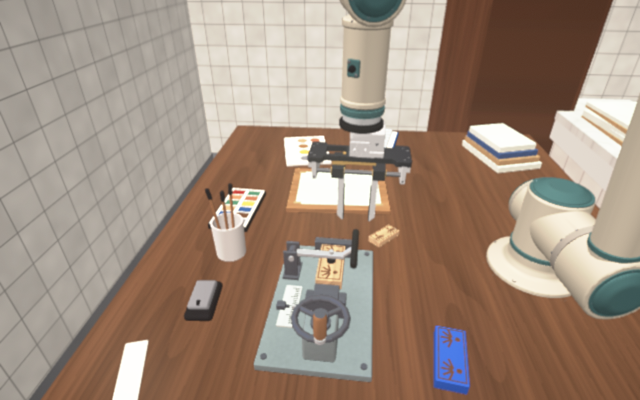

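The bar is at column 314 and centred between the fingers. I'll descend and grip.

```bash
python3 -m inch '[{"grip":50,"x":-0.001,"y":0.04,"z":0,"turn":0},{"grip":50,"x":-0.001,"y":0.07,"z":0,"turn":0},{"grip":50,"x":-0.001,"y":0.09,"z":0,"turn":0},{"grip":50,"x":-0.001,"y":0.097,"z":0,"turn":0},{"grip":3,"x":-0.001,"y":0.097,"z":0,"turn":0},{"grip":3,"x":-0.001,"y":0.097,"z":0,"turn":0},{"grip":3,"x":-0.001,"y":0.097,"z":0,"turn":0},{"grip":3,"x":-0.001,"y":0.097,"z":0,"turn":0},{"grip":3,"x":-0.001,"y":0.097,"z":0,"turn":0},{"grip":3,"x":-0.001,"y":0.097,"z":0,"turn":0}]' 20; python3 -c "
from h import *
s=state(); print(s['ee_pos'],s['ee_rot'],s['opening'],s['ft_force'],s['ft_torque'])
save('wrist','w8')"
```

```text
time_s: 11.7
ee_pos: [0.4356, 0.1237, 0.0809]
ee_rot: [-90.0, -0.1, -2.0]
ft_force: [-0.5, 0.3, 3.0]
opening: 0.0124
[0.43556204 0.1237444  0.08094039] [-89.98807707  -0.09941246  -2.03032124] 0.012374441748582822 [-0.50896499  0.25074379  3.04389214] [-0.03172213 -0.07311056  0.00668818]
```

View pics/w8.png

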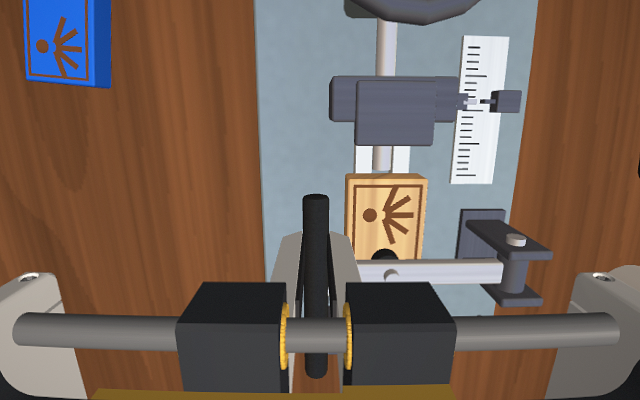

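```bash
python3 -m inch '[{"grip":3,"x":0,"y":0,"z":0,"turn":0},{"grip":3,"x":0.0015,"y":-0.0065,"z":0,"turn":0},{"grip":3,"x":0.003,"y":-0.0135,"z":0,"turn":0},{"grip":3,"x":0.0055,"y":-0.02,"z":0,"turn":0},{"grip":3,"x":0.0077,"y":-0.0263,"z":0,"turn":0},{"grip":3,"x":0.0105,"y":-0.0325,"z":0,"turn":0},{"grip":3,"x":0.0134,"y":-0.0388,"z":0,"turn":0}]' 20; python3 -c "
from h import *
s=state(); print(s['ee_pos'],s['ee_rot'],s['opening'],s['ft_force'],s['ft_torque'])
save('wrist','w9')"
```

```text
time_s: 12.45
ee_pos: [0.448, 0.123, 0.1196]
ee_rot: [-90.0, 0.0, -2.0]
ft_force: [0.3, -0.6, -0.5]
opening: 0.0033
[0.44801717 0.12303842 0.11960293] [-9.00253926e+01  4.15675092e-02 -2.01541385e+00] 0.0032917392345594566 [ 0.26372074 -0.60434752 -0.48640741] [ 0.03283925 -0.06715059 -0.01036009]
```

View pics/w9.png

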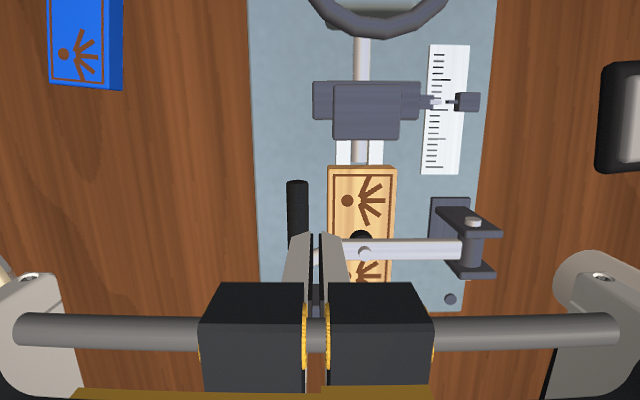

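The bar slipped out: it is still shut and the fingers closed to 3 mm. I'll measure its actual height and where the fingers are.

```bash
python3 -c "
from h import *
for n in ('w9','w8','w7','w6'):
    im,d,T,K=load(n)
    m=(im.max(2)<40)
    print(n)
    pts={'w9':[(298,190),(298,210),(298,230)],'w8':[(316,205),(316,225),(316,250),(316,280)],'w7':[(315,180),(315,220),(315,260),(315,290)],'w6':[(203,205),(206,240)]}[n]
    for u,v in pts: print(u,v,im[v,u],dep(n,u,v).round(4))
save('side','s9')
im=load('s9')[0][190:310,280:430,::-1]; cv2.imwrite('pics/s9c.png',cv2.resize(im,None,fx=5,fy=5,interpolation=cv2.INTER_CUBIC))
"
```

```text
w9
298 190 [45 46 48] [0.4379 0.1477 0.1062]
298 210 [42 44 44] [0.4373 0.1341 0.1064]
298 230 [46 48 49] [0.4367 0.1204 0.1075]
w8
316 205 [42 44 44] [0.4371 0.1487 0.106 ]
316 225 [43 45 45] [0.4368 0.1374 0.1065]
316 250 [43 43 45] [0.4363 0.123  0.1073]
316 280 [44 44 46] [0.4356 0.1038 0.1063]
w7
315 180 [45 47 48] [0.4372 0.144  0.1074]
315 220 [50 49 51] [0.436  0.1092 0.1067]
315 260 [46 46 49] [0.4348 0.072  0.1064]
315 290 [46 46 51] [0.4338 0.042  0.1059]
w6
203 205 [47 49 52] [0.4397 0.1432 0.1053]
206 240 [48 48 52] [0.4384 0.106  0.1062]
```

View pics/s9c.png

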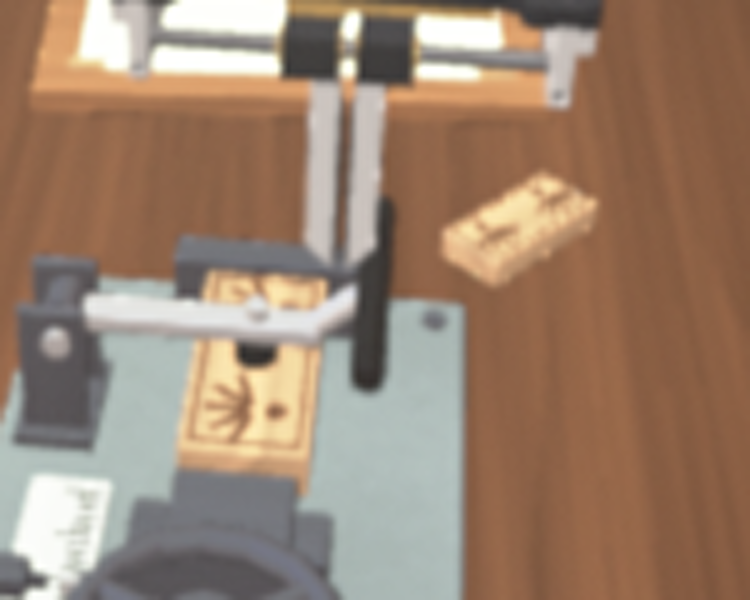

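```bash
python3 -m inch '[{"grip":40,"x":-0.003,"y":-0.015,"z":0,"turn":0},{"grip":40,"x":-0.0122,"y":-0.02,"z":0,"turn":0},{"grip":40,"x":-0.0122,"y":-0.02,"z":0,"turn":0},{"grip":40,"x":-0.0122,"y":-0.02,"z":0,"turn":0},{"grip":40,"x":-0.0122,"y":0.0,"z":0,"turn":0},{"grip":40,"x":-0.0122,"y":0.02,"z":0,"turn":0},{"grip":40,"x":-0.0122,"y":0.035,"z":0,"turn":0},{"grip":40,"x":-0.0122,"y":0.047,"z":0,"turn":0},{"grip":40,"x":-0.0122,"y":0.047,"z":0,"turn":0}]' 45; python3 -m inch '[{"grip":3,"x":0,"y":0,"z":0,"turn":0},{"grip":3,"x":0,"y":0,"z":0,"turn":0},{"grip":3,"x":0,"y":0,"z":0,"turn":0},{"grip":3,"x":0,"y":0,"z":0,"turn":0},{"grip":3,"x":0,"y":0,"z":0,"turn":0}]' 45;python3 -m inch '[{"grip":3,"x":0,"y":0,"z":0,"turn":0},{"grip":3,"x":0,"y":0,"z":0,"turn":0}]' 45; python3 -c "
from h import *
s=state(); print(s['ee_pos'],s['ee_rot'],s['opening'],s['ft_force'],s['ft_torque'])
save('wrist','w10')"
```

```text
time_s: 13.45
ee_pos: [0.4342, 0.1233, 0.0701]
ee_rot: [-90.0, 0.3, -2.0]
ft_force: [-0.1, -0.0, 0.2]
opening: 0.0377
time_s: 13.95
ee_pos: [0.4356, 0.1237, 0.0725]
ee_rot: [-90.0, 0.0, -2.0]
ft_force: [-2.5, 0.9, 5.5]
opening: 0.014
time_s: 14.15
ee_pos: [0.4355, 0.1237, 0.0725]
ee_rot: [-90.0, 0.0, -2.0]
ft_force: [-2.9, 0.3, 6.2]
opening: 0.0138
[0.43554369 0.12371481 0.0724833 ] [-8.99948610e+01  3.57024989e-02 -2.03179829e+00] 0.01381520693564003 [-2.91784251  0.32879191  6.17273137] [ 0.04802883  0.54293727 -0.00466022]
```

```bash
python3 -m inch '[{"grip":3,"x":0.0015,"y":-0.0065,"z":0,"turn":0},{"grip":3,"x":0.0032,"y":-0.0134,"z":0,"turn":0},{"grip":3,"x":0.0055,"y":-0.02,"z":0,"turn":0},{"grip":3,"x":0.0077,"y":-0.0263,"z":0,"turn":0},{"grip":3,"x":0.0077,"y":-0.0263,"z":0,"turn":0}]' 45; python3 -c "
from h import *
s=state(); print(s['ee_pos'],s['ee_rot'],s['opening'],s['ft_force'],s['ft_torque'])
save('wrist','w11')"
```

```text
time_s: 14.7
ee_pos: [0.4427, 0.1234, 0.0988]
ee_rot: [-90.0, 0.1, -2.0]
ft_force: [-4.4, 0.4, -2.1]
opening: 0.0138
[0.44266637 0.12340426 0.0987558 ] [-90.00408075   0.1360754   -2.03282968] 0.013782404392594936 [-4.4484801   0.37168158 -2.08566065] [ 0.20676184  1.11854213 -0.00647097]
```

View pics/w11.png

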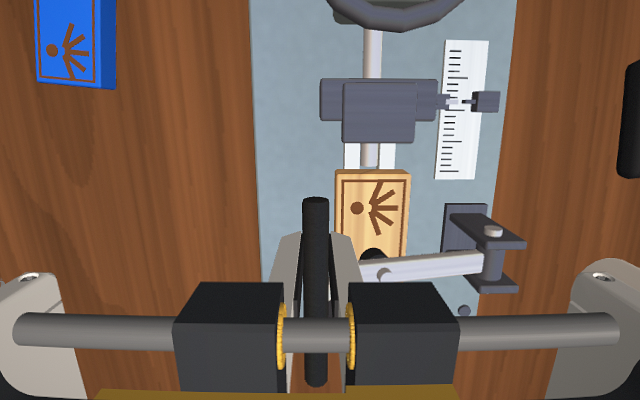

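```bash
python3 -m inch '[{"grip":3,"x":0.0027,"y":-0.0065,"z":0,"turn":0},{"grip":3,"x":0.0057,"y":-0.0125,"z":0,"turn":0},{"grip":3,"x":0.0127,"y":-0.0243,"z":0,"turn":0},{"grip":3,"x":0.0208,"y":-0.0354,"z":0,"turn":0},{"grip":3,"x":0.030,"y":-0.0456,"z":0,"turn":0},{"grip":3,"x":0.0402,"y":-0.0548,"z":0,"turn":0},{"grip":3,"x":0.0512,"y":-0.063,"z":0,"turn":0},{"grip":3,"x":0.063,"y":-0.07,"z":0,"turn":0},{"grip":3,"x":0.0754,"y":-0.0758,"z":0,"turn":0},{"grip":3,"x":0.0754,"y":-0.0758,"z":0,"turn":0}]' 45; python3 -c "
from h import *
s=state(); print(s['ee_pos'],s['ee_rot'],s['opening'],s['ft_force'],s['ft_torque'])
"
```

```text
time_s: 15.75
ee_pos: [0.518, 0.121, 0.1809]
ee_rot: [-90.0, -0.0, -2.0]
ft_force: [-16.3, 1.7, 30.5]
opening: 0.0129
[0.51798527 0.12098488 0.18092721] [-8.99642641e+01 -8.17130179e-03 -2.01870054e+00] 0.012864906629395973 [-16.28058557   1.71074441  30.52513928] [0.11506032 3.5034174  0.03875527]
```

```bash
python3 -c "
from h import *
save('side','s12');save('wrist','w12')
im=load('s12')[0][170:310,240:400,::-1]; cv2.imwrite('pics/s12c.png',cv2.resize(im,None,fx=4.2,fy=4.2,interpolation=cv2.INTER_CUBIC))
"
```

```text
(no output)
```

View pics/s12c.png

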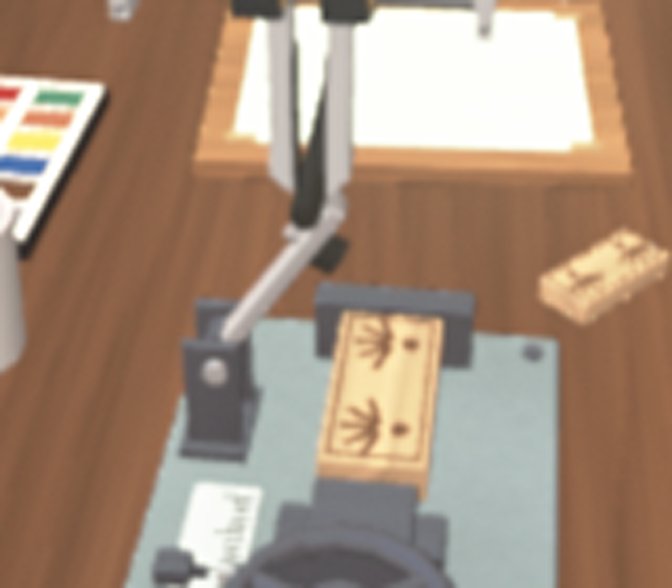

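View pics/w12.png

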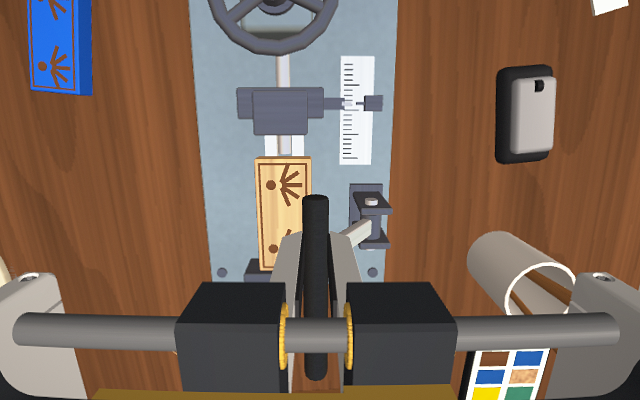

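```bash
python3 -m inch '[{"grip":3,"x":-0.002,"y":-0.006,"z":0,"turn":0},{"grip":3,"x":-0.002,"y":-0.006,"z":0,"turn":0},{"grip":3,"x":0.0045,"y":-0.0085,"z":0,"turn":0},{"grip":3,"x":0.011,"y":-0.0106,"z":0,"turn":0}]' 45; python3 -c "
from h import *
s=state(); print(s['ee_pos'],s['ee_rot'],s['opening'],s['ft_force'],s['ft_torque'])
"
```

```text
time_s: 16.25
ee_pos: [0.5296, 0.1205, 0.1861]
ee_rot: [-90.0, 0.1, -2.0]
ft_force: [-6.0, 1.2, 9.2]
opening: 0.0125
[0.52961335 0.1205392  0.18606361] [-8.99808709e+01  8.33721655e-02 -2.02144799e+00] 0.012470038036355388 [-6.04417241  1.21461221  9.17497224] [ 0.22429451  1.52039347 -0.04958398]
```

```bash
python3 -m inch '[{"grip":3,"x":0.0065,"y":-0.003,"z":0,"turn":0},{"grip":3,"x":0.013,"y":-0.0045,"z":0,"turn":0},{"grip":3,"x":0.027,"y":-0.0066,"z":0,"turn":0},{"grip":3,"x":0.0407,"y":-0.0071,"z":0,"turn":0},{"grip":3,"x":0.0544,"y":-0.0062,"z":0,"turn":0},{"grip":3,"x":0.0544,"y":-0.0062,"z":0,"turn":0}]' 45; python3 -c "
from h import *
s=state(); print(s['ee_pos'],s['ee_rot'],s['opening'],s['ft_force'],s['ft_torque'])
save('side','s13')
im=load('s13')[0][150:290,220:380,::-1]; cv2.imwrite('pics/s13c.png',cv2.resize(im,None,fx=4.2,fy=4.2,interpolation=cv2.INTER_CUBIC))
"
```

```text
time_s: 16.85
ee_pos: [0.5942, 0.1181, 0.1957]
ee_rot: [-89.9, -1.1, -2.1]
ft_force: [4.2, 1.9, 14.8]
opening: 0.0031
[0.5942121  0.11813821 0.19566106] [-89.94989979  -1.09274782  -2.05018948] 0.0030929697404409907 [ 4.24315365  1.87419774 14.83241638] [ 0.08705261 -0.76667569  0.01920006]
```

View pics/s13c.png

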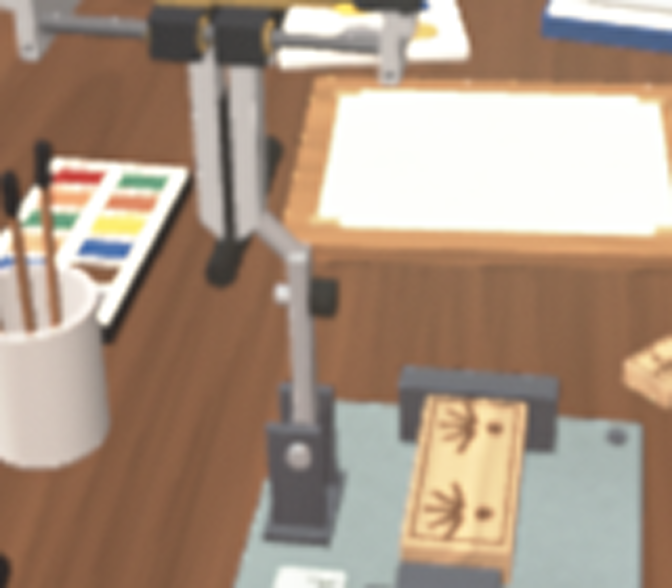

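```bash
python3 -c "
from h import *
save('wrist','w13');save('top','t13')
im=load('t13')[0][150:260,220:340,::-1]; cv2.imwrite('pics/t13c.png',cv2.resize(im,None,fx=5,fy=5,interpolation=cv2.INTER_CUBIC))
"
```

```text
(no output)
```

View pics/w13.png

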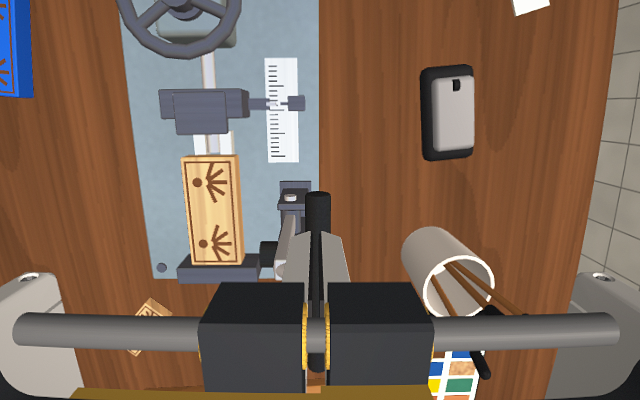

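View pics/t13c.png

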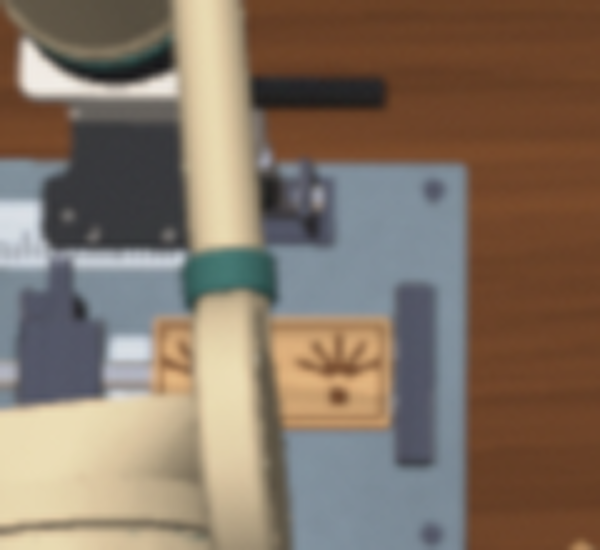

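```bash
python3 -c "
from h import *
for n,P in dict(w13=[(317,200),(317,215),(317,240),(317,265)],w12=[(316,205),(316,230)],t13=[(220+350/5,150+92/5),(220+300/5,150+92/5)],w11=[(316,205),(316,230)]).items():
  for u,v in P: print(n,dep(n,u,v).round(4))
s=state(); print(s['ee_pos'],s['ft_force'])
"
```

```text
w13 [0.5954 0.1447 0.2165]
w13 [0.5951 0.1359 0.2163]
w13 [0.5946 0.1214 0.2176]
w13 [0.5941 0.1053 0.2164]
w12 [0.5196 0.1464 0.2077]
w12 [0.5191 0.1326 0.2088]
t13 [0.5893 0.042  0.2202]
t13 [0.5906 0.0641 0.217 ]
w11 [0.4444 0.1505 0.1312]
w11 [0.444 0.137 0.132]
[0.59285102 0.11818259 0.19598253] [ 3.23330902  0.61528468 14.36176425]
```

```bash
python3 -c "
from h import *
im=load('w13')[0][170:320,240:400,::-1]; cv2.imwrite('pics/w13c.png',cv2.resize(im,None,fx=4,fy=4,interpolation=cv2.INTER_CUBIC))
im=load('w9')[0][170:320,240:400,::-1]; cv2.imwrite('pics/w9c.png',cv2.resize(im,None,fx=4,fy=4,interpolation=cv2.INTER_CUBIC))
"
```

```text
(no output)
```

View pics/w13c.png

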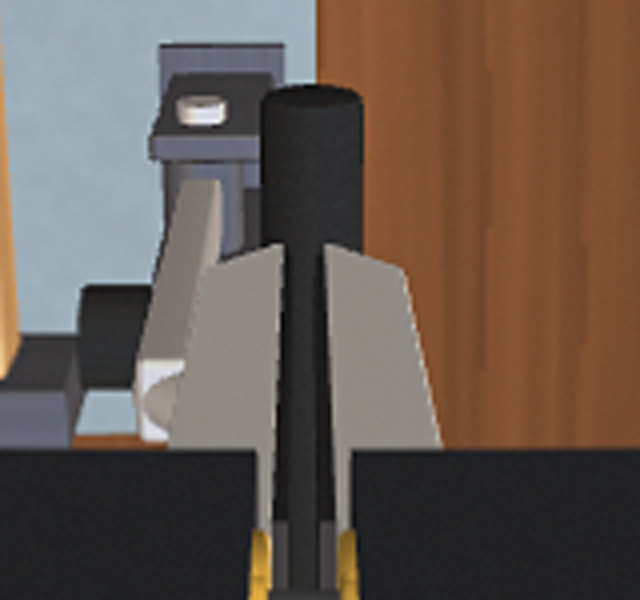

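View pics/w9c.png

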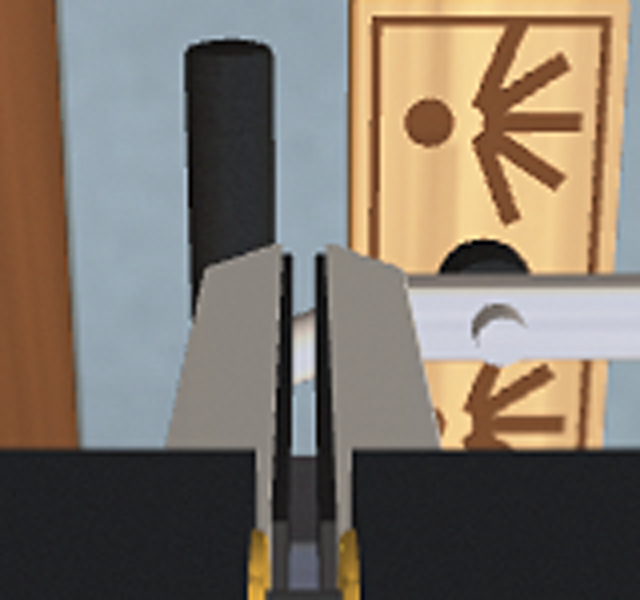

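```bash
python3 -c "
from h import *
print('tcp w9 .448 .123 .1196, w1: .5006 .1239 .3292')
for u,v in [(306,236),(325,236),(303,240),(328,240)]: print(dep('w9',u,v).round(4))
for u,v in [(228,236),(405,236),(230,240)]: print('w1',dep('w1',u,v).round(4))
print(proj('w9',[.448,.123,.1196]),proj('w9',[.448,.123,.1386]))
print(proj('w13',[.593,.118,.196]),proj('w13',[.593,.118,.217]))
for u,v in [(306,236),(325,236)]: print('w13',dep('w13',u,v).round(4))
s=state();print(s['time_s'],s['qpos'])
"
```

```text
tcp w9 .448 .123 .1196, w1: .5006 .1239 .3292
[0.4437 0.1318 0.1486]
[0.454  0.1314 0.1485]
[0.4422 0.1316 0.1539]
[0.4554 0.1314 0.1546]
w1 [0.4525 0.133  0.3543]
w1 [0.5503 0.1309 0.3575]
w1 [0.5038 0.199  0.5287]
[314.69225731 232.16669642] [314.59863678 243.69273222]
[313.89384171 232.4534347 ] [314.41598646 245.31256978]
w13 [0.5886 0.1266 0.2241]
w13 [0.599  0.1263 0.2244]
17.0 [ 4.73530677e+00  1.73714681e+01  8.22496614e+01 -7.95725071e-02
  7.93363781e+01  6.78811394e+00]
```

The slip has a clear cause. Wrist depth puts the real fingertips about 21 mm behind the stated TCP, at TCP z + 0.021, so I was gripping only with the tips. The arm is now near 1.56 rad, with the closed fingers resting on top of the bar. I'll lift off and check whether it stays.

```bash
python3 -m inch '[{"grip":3,"x":0,"y":-0.01,"z":0,"turn":0},{"grip":3,"x":0,"y":-0.025,"z":0,"turn":0},{"grip":3,"x":0,"y":-0.04,"z":0,"turn":0}]' 20; python3 -c "
from h import *
s=state(); print(s['ee_pos'],s['ee_rot'],s['ft_force'])
save('wrist','w14')
for u,v in [(317,200),(317,215)]: print(dep('w14',u,v).round(4))
"
```

```text
time_s: 17.3
ee_pos: [0.5858, 0.1178, 0.231]
ee_rot: [-90.1, -0.1, -2.0]
ft_force: [0.1, -0.0, -0.2]
opening: 0.0027
[0.58583507 0.11775435 0.23101414] [-9.00654630e+01 -6.24808733e-02 -2.03776508e+00] [ 0.0789054  -0.02384155 -0.17308967]
[0.5879 0.1341 0.2136]
[0.5876 0.1234 0.2132]
```

View pics/w14.png

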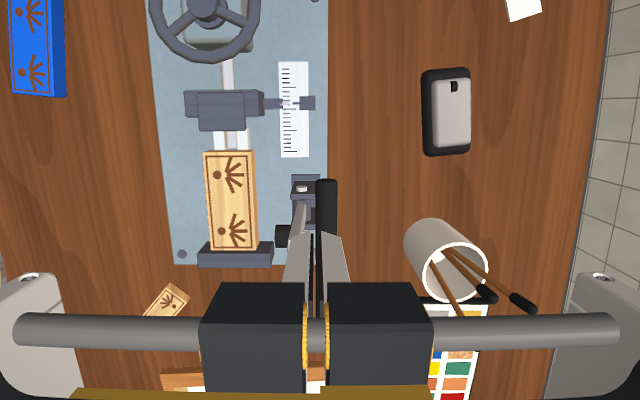

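```bash
python3 -c "
from h import *
for u,v in [(327,185),(327,200),(327,220)]: print(dep('w14',u,v).round(4))
save('wrist','w15')
for u,v in [(327,185),(327,200),(327,220)]: print(dep('w15',u,v).round(4))
s=state(); print(s['ee_pos'])
"
```

```text
[0.5948 0.1449 0.2167]
[0.5946 0.1345 0.216 ]
[0.5942 0.1209 0.2171]
[0.5966 0.1442 0.2156]
[0.5963 0.1342 0.217 ]
[0.5959 0.1199 0.2164]
[0.58713271 0.11803549 0.23280075]
```

```bash
python3 -m inch '[{"grip":0,"x":-0.025,"y":0,"z":0,"turn":0},{"grip":0,"x":-0.04,"y":0,"z":0,"turn":0},{"grip":0,"x":-0.04,"y":0.03,"z":0,"turn":0},{"grip":0,"x":-0.04,"y":0.06,"z":0,"turn":0},{"grip":0,"x":-0.028,"y":0.06,"z":0,"turn":0},{"grip":0,"x":-0.018,"y":0.06,"z":0,"turn":0},{"grip":0,"x":-0.009,"y":0.06,"z":0,"turn":0},{"grip":0,"x":0.0,"y":0.06,"z":0,"turn":0}]' 20; python3 -c "
from h import *
s=state(); print(s['ee_pos'],s['ee_rot'],s['ft_force'])
save('wrist','w16')
"
```

```text
time_s: 18.2
ee_pos: [0.5871, 0.1183, 0.1722]
ee_rot: [-90.0, -0.2, -2.0]
ft_force: [0.7, -0.7, 0.9]
opening: 0.0005
[0.58707334 0.11829782 0.17223775] [-89.99004213  -0.17798037  -2.04120118] [ 0.65409126 -0.67337246  0.85442533]
```

View pics/w16.png

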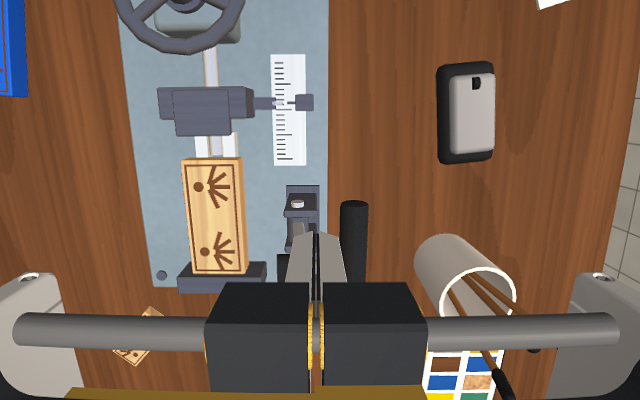

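```bash
python3 -m inch '[{"grip":0,"x":0.008,"y":0,"z":0,"turn":0},{"grip":0,"x":0.016,"y":0.002,"z":0,"turn":0},{"grip":0,"x":0.022,"y":0.004,"z":0,"turn":0},{"grip":0,"x":0.028,"y":0.006,"z":0,"turn":0},{"grip":0,"x":0.028,"y":0.006,"z":0,"turn":0},{"grip":0,"x":0.01,"y":0.0,"z":0,"turn":0},{"grip":0,"x":-0.02,"y":-0.03,"z":0,"turn":0},{"grip":0,"x":-0.04,"y":-0.08,"z":0,"turn":0},{"grip":0,"x":-0.07,"y":-0.1,"z":0,"turn":0},{"grip":0,"x":-0.10,"y":-0.1,"z":0,"turn":0}]' 20; python3 -c "
from h import *
s=state(); print(s['ee_pos'],s['ee_rot'],s['ft_force'])
save('wrist','w17');save('side','s17')
"
```

```text
time_s: 19.25
ee_pos: [0.4855, 0.1222, 0.275]
ee_rot: [-89.9, -0.4, -2.0]
ft_force: [0.6, -0.1, 0.0]
opening: 0.0004
[0.48553955 0.1222315  0.27500405] [-89.93342007  -0.44587344  -2.02830478] [ 0.55545377 -0.08831626  0.03303606]
```

View pics/w17.png

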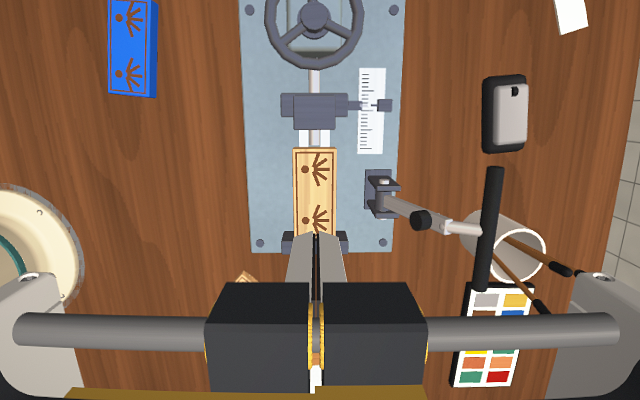

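View pics/s17.png

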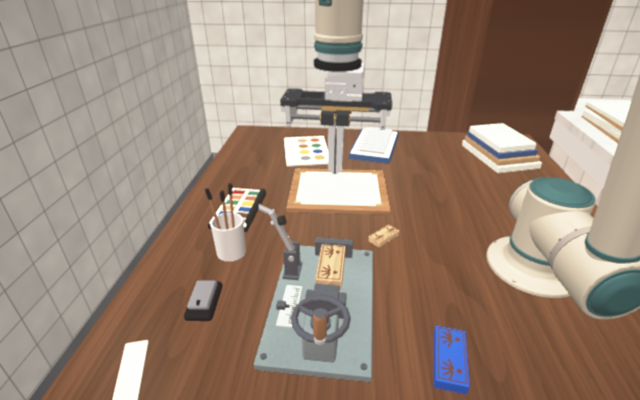

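```bash
python3 -c "
from h import *
inv=lambda p:(lambda dx,dy:np.array([dx*np.cos(np.radians(1.95))-dy*np.sin(np.radians(1.95)),dx*np.sin(np.radians(1.95))+dy*np.cos(np.radians(1.95)),p[2]]))(p[0]-.4873,p[1]-.165).round(4)
for u,v in [(490,190),(488,220),(480,270)]: print('bar',inv(dep('w17',u,v)))
im,d,T,K=load('w17')
pts=[]
for v in range(195,240,1):
  for u in range(375,460,1):
    if d[v,u]>0:
      p=inv(dep('w17',u,v))
      if p[2]>.095: pts.append((u,v,*p))
pts=np.array(pts)
for lo in range(60,160,8):
  q=pts[(pts[:,2]*1000>=lo)&(pts[:,2]*1000<lo+8)]
  if len(q): print(lo,len(q),'y',q[:,3].min(),q[:,3].max(),'z',q[:,4].min().round(3),q[:,4].max().round(3))
im=load('w17')[0][130:290,340:500,::-1]; cv2.imwrite('pics/w17c.png',cv2.resize(im,None,fx=3.7,fy=3.7,interpolation=cv2.INTER_CUBIC))
im=load('s17')[0][190:290,230:380,::-1]; cv2.imwrite('pics/s17c.png',cv2.resize(im,None,fx=5,fy=5,interpolation=cv2.INTER_CUBIC))
"
```

```text
bar [ 0.153  -0.0342  0.1959]
bar [ 0.1545 -0.0615  0.1966]
bar [ 0.1535 -0.1101  0.1973]
84 59 y -0.0812 -0.0662 z 0.095 0.104
92 255 y -0.0838 -0.0644 z 0.095 0.161
100 339 y -0.084 -0.064 z 0.105 0.17
108 166 y -0.0831 -0.0642 z 0.127 0.167
116 272 y -0.0819 -0.0658 z 0.146 0.182
124 154 y -0.0819 -0.0661 z 0.148 0.185
132 51 y -0.0801 -0.0682 z 0.178 0.187
```

View pics/w17c.png

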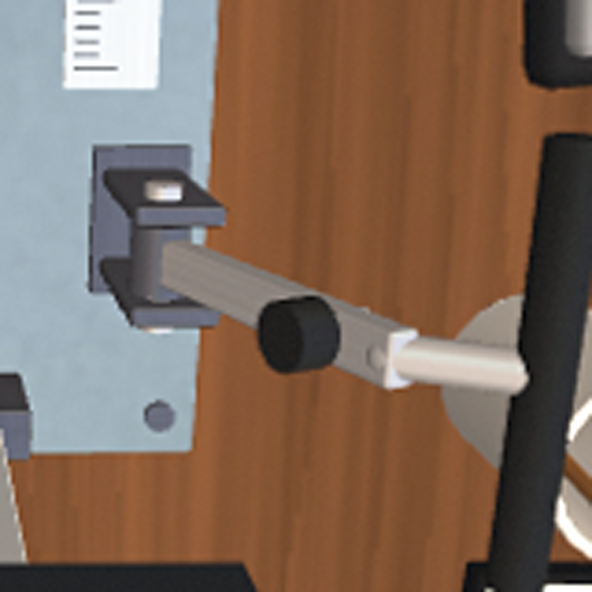

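View pics/s17c.png

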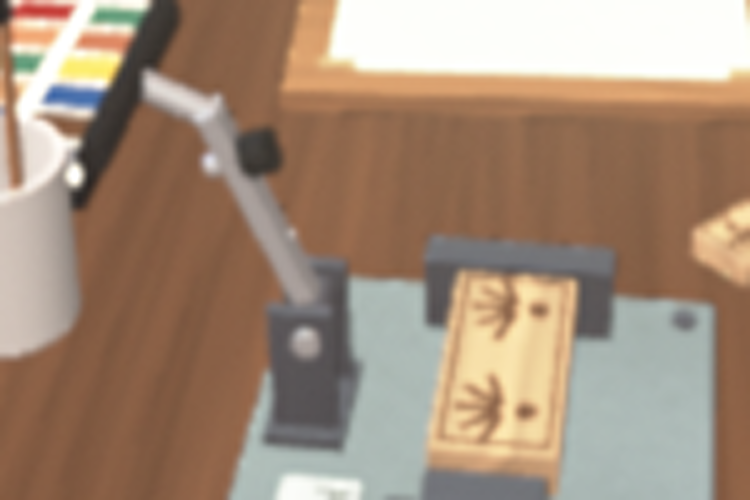

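```bash
python3 -c "
from h import *
inv=lambda p:(lambda dx,dy:np.array([dx*np.cos(np.radians(1.95))-dy*np.sin(np.radians(1.95)),dx*np.sin(np.radians(1.95))+dy*np.cos(np.radians(1.95)),p[2]]))(p[0]-.4873,p[1]-.165).round(4)
im,d,T,K=load('w17'); hsv=cv2.cvtColor(im,cv2.COLOR_RGB2HSV)
for v in (160,175,190,205,220):
    r=im[v,280:345].astype(int); m=(r[:,0]>170)&(r[:,0]-r[:,2]>40); i=np.where(m)[0]+280; print(v,i.min(),i.max(),onz('w17',i.min()-.5,v,.057).round(4),onz('w17',i.max()+.5,v,.057).round(4),inv(onz('w17',(i.min()+i.max())/2,v,.057)))
col=im[140:160,315].astype(int); print(col.tolist())
P=[.4873-.001+np.sin(np.radians(1.95))*-.028,.165-.028*np.cos(np.radians(1.95)),.10]; print(P); shift(P,-1.95)
print('pointer chk')
im2=im[90:120,335:400,::-1]; cv2.imwrite('pics/w17p.png',cv2.resize(im2,None,fx=10,fy=10,interpolation=cv2.INTER_CUBIC))
"
```

```text
160 293 336 [0.4595 0.1379 0.057 ] [0.5146 0.136  0.057 ] [ 0.0007 -0.028   0.057 ]
175 293 335 [0.4586 0.1189 0.057 ] [0.513  0.1169 0.057 ] [ 0.     -0.0471  0.057 ]
190 293 335 [0.4575 0.0994 0.057 ] [0.5126 0.0974 0.057 ] [ 0.     -0.0666  0.057 ]
205 293 335 [0.4565 0.0795 0.057 ] [0.5122 0.0775 0.057 ] [-0.     -0.0866  0.057 ]
220 294 335 [0.4567 0.0591 0.057 ] [0.5118 0.057  0.057 ] [ 0.0006 -0.107   0.057 ]
[[222, 223, 234], [222, 222, 233], [222, 223, 234], [222, 223, 234], [225, 226, 237], [178, 192, 207], [153, 160, 163], [146, 108, 74], [175, 127, 80], [254, 221, 146], [252, 227, 165], [242, 197, 139], [136, 84, 51], [207, 152, 104], [255, 234, 169], [255, 234, 169], [243, 198, 141], [175, 119, 78], [130, 77, 46], [130, 78, 46]]
[np.float64(0.48534723418593934), np.float64(0.13701621474311315), 0.1]
t 19.35 at [0.4812 0.1222 0.2728] [-8.998e+01 -6.000e-02 -1.970e+00] shift xyz [0.0035 0.1728 0.0149] turn -0.02
pointer chk
```

View pics/w17p.png

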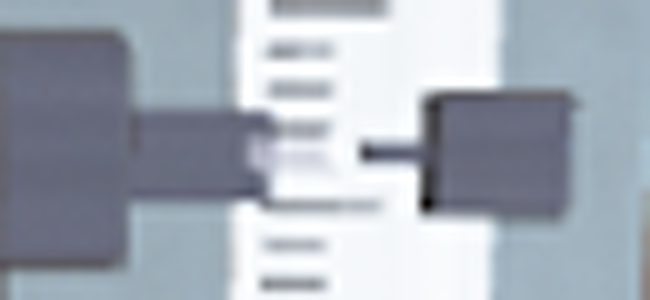

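```bash
python3 -m inch '[{"grip":85,"x":0.004,"y":0,"z":0.015,"turn":0},{"grip":85,"x":0.004,"y":0,"z":0.015,"turn":0},{"grip":85,"x":0.004,"y":0.02,"z":0.015,"turn":0},{"grip":85,"x":0.004,"y":0.05,"z":0.015,"turn":0},{"grip":85,"x":0.004,"y":0.08,"z":0.015,"turn":0},{"grip":85,"x":0.004,"y":0.11,"z":0.015,"turn":0},{"grip":85,"x":0.004,"y":0.14,"z":0.015,"turn":0},{"grip":85,"x":0.004,"y":0.16,"z":0.015,"turn":0},{"grip":85,"x":0.004,"y":0.17,"z":0.015,"turn":0},{"grip":85,"x":0.004,"y":0.18,"z":0.015,"turn":0}]' 20; python3 -c "
from h import *
save('wrist','w18');save('side','s18'); save('top','t18')
s=state(); print(s['ee_pos'],s['ee_rot'],s['ft_force'],s['opening'])
im=load('s18')[0][140:340,220:440,::-1]; cv2.imwrite('pics/s18c.png',cv2.resize(im,None,fx=3,fy=3,interpolation=cv2.INTER_CUBIC))
"
```

```text
time_s: 20.35
ee_pos: [0.4898, 0.137, 0.0898]
ee_rot: [-90.0, 0.0, -2.0]
ft_force: [1.2, -0.6, 0.6]
opening: 0.0771
[0.48948996 0.13685527 0.09071265] [-9.00090583e+01  1.80332656e-02 -2.02323169e+00] [ 0.61442425 -0.35741968  0.02898778] 0.07956226769710739
```

View pics/w18.png

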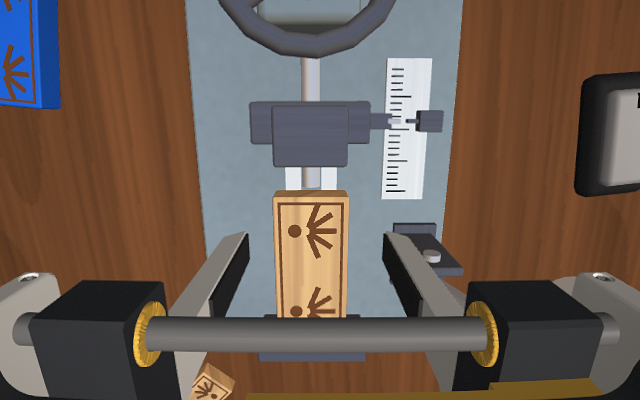

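View pics/s18c.png

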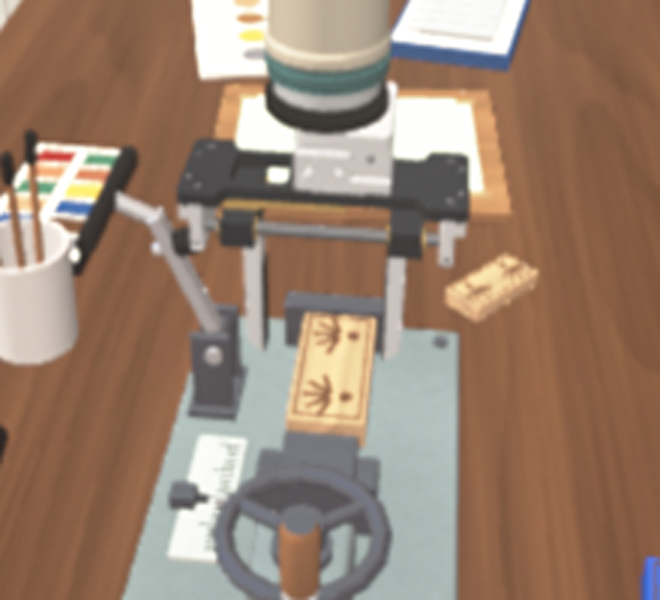

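```bash
python3 -c "
from h import *
inv=lambda p:(lambda dx,dy:np.array([dx*np.cos(np.radians(1.95))-dy*np.sin(np.radians(1.95)),dx*np.sin(np.radians(1.95))+dy*np.cos(np.radians(1.95)),p[2]]))(p[0]-.4873,p[1]-.165).round(4)
for u,v in [(195,225),(195,240),(200,180),(185,190),(178,240),(180,165),(450,250),(450,190)]:
    print((u,v),load('s18')[0][int(140+v/3),int(220+u/3)],inv(dep('s18',220+u/3,140+v/3)))
"
```

```text
(195, 225) [203 195 190] [0.0806 0.0045 0.2258]
(195, 240) [180 173 170] [0.0812 0.0044 0.2144]
(200, 180) [88 84 84] [ 0.079  -0.0088  0.2501]
(185, 190) [78 76 77] [0.0857 0.0038 0.2503]
(178, 240) [65 61 59] [ 0.1091 -0.0644  0.1647]
(180, 165) [134  96  72] [ 0.1923 -0.4283  0.0012]
(450, 250) [192 180 173] [-0.0751  0.007   0.2218]
(450, 190) [83 81 81] [-0.0729 -0.015   0.2504]
```

```bash
python3 -m inch '[{"grip":85,"x":-0.003,"y":0.02,"z":0,"turn":0},{"grip":85,"x":-0.003,"y":0.04,"z":0,"turn":0},{"grip":85,"x":-0.003,"y":0.055,"z":0,"turn":0},{"grip":85,"x":-0.003,"y":0.065,"z":0,"turn":0},{"grip":85,"x":-0.003,"y":0.074,"z":0,"turn":0},{"grip":85,"x":-0.003,"y":0.074,"z":0,"turn":0}]' 20; python3 -m inch '[{"grip":65,"x":0,"y":0,"z":0,"turn":0},{"grip":50,"x":0,"y":0,"z":0,"turn":0},{"grip":50,"x":0,"y":0,"z":0,"turn":0},{"grip":50,"x":0,"y":0,"z":0,"turn":0},{"grip":50,"x":0,"y":0,"z":0,"turn":0},{"grip":50,"x":0,"y":0,"z":0,"turn":0}]' 40;  python3 -c "
from h import *
save('wrist','w19')
s=state(); print(s['ee_pos'],s['ee_rot'],s['ft_force'],s['opening'])
"
```

```text
time_s: 21.1
ee_pos: [0.4859, 0.1368, 0.0165]
ee_rot: [-90.0, 0.0, -2.0]
ft_force: [-1.3, 0.5, 0.2]
opening: 0.08
time_s: 21.7
ee_pos: [0.4865, 0.1369, 0.0174]
ee_rot: [-90.0, -0.1, -2.0]
ft_force: [-0.5, -0.7, 4.7]
opening: 0.0557
[0.48649165 0.13695695 0.01742073] [-8.99921025e+01 -5.56682656e-02 -2.02981528e+00] [-0.58935032  0.6319957   6.17869417] 0.05540679218777698
```

View pics/w19.png

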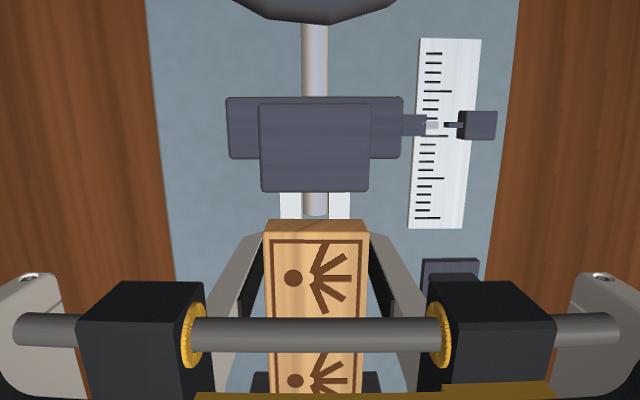

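```bash
python3 -m inch '[{"grip":50,"x":0,"y":0,"z":0,"turn":0},{"grip":50,"x":0,"y":-0.004,"z":0.001,"turn":0},{"grip":50,"x":-0.002,"y":-0.01,"z":0.003,"turn":0},{"grip":50,"x":-0.008,"y":-0.018,"z":0.004,"turn":0},{"grip":50,"x":-0.016,"y":-0.03,"z":0.004,"turn":0},{"grip":50,"x":-0.022,"y":-0.045,"z":0.004,"turn":0},{"grip":50,"x":-0.025,"y":-0.06,"z":0.004,"turn":0},{"grip":50,"x":-0.025,"y":-0.08,"z":0.004,"turn":0},{"grip":50,"x":-0.025,"y":-0.1,"z":0.004,"turn":0},{"grip":50,"x":-0.025,"y":-0.115,"z":0.004,"turn":0}]' 50; python3 -c "
from h import *
save('wrist','w20');save('side','s20')
s=state(); print(s['ee_pos'],s['ee_rot'],s['ft_force'],s['opening'])
"
```

```text
time_s: 22.75
ee_pos: [0.4608, 0.1419, 0.134]
ee_rot: [-90.0, -0.1, -2.0]
ft_force: [0.8, 0.4, -1.5]
opening: 0.0555
[0.46227851 0.14208337 0.13463256] [-89.94586807  -0.29591273  -2.01550196] [-0.73296873  0.31887663 -0.87278046] 0.055510518473488965
```

View pics/s20.png

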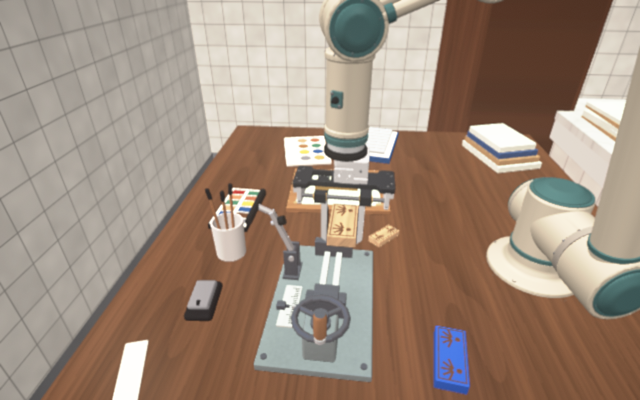

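View pics/w20.png

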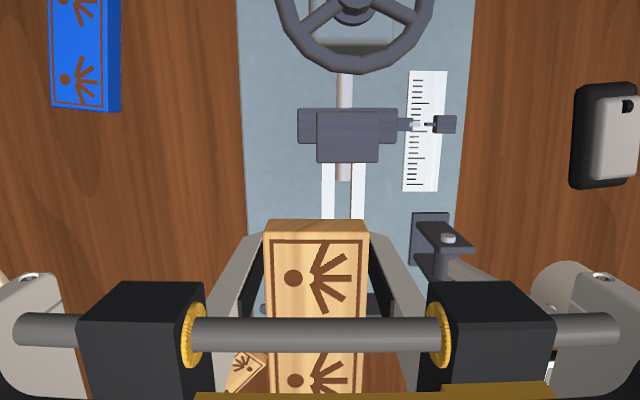

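```bash
python3 -m inch '[{"grip":50,"x":0,"y":0,"z":-0.007,"turn":0},{"grip":50,"x":0.002,"y":0,"z":-0.022,"turn":0},{"grip":50,"x":0.006,"y":0,"z":-0.046,"turn":0},{"grip":50,"x":0.01,"y":0,"z":-0.076,"turn":0},{"grip":50,"x":0.013,"y":0,"z":-0.108,"turn":0},{"grip":50,"x":0.016,"y":0,"z":-0.140,"turn":0},{"grip":50,"x":0.019,"y":0,"z":-0.172,"turn":0},{"grip":50,"x":0.022,"y":0,"z":-0.204,"turn":0},{"grip":50,"x":0.025,"y":0,"z":-0.235,"turn":0},{"grip":50,"x":0.028,"y":0,"z":-0.265,"turn":0}]' 50; python3 -m inch '[{"grip":50,"x":0.003,"y":0,"z":-0.03,"turn":0},{"grip":50,"x":0.006,"y":0,"z":-0.058,"turn":0},{"grip":50,"x":0.008,"y":0,"z":-0.083,"turn":0},{"grip":50,"x":0.009,"y":0,"z":-0.105,"turn":0},{"grip":50,"x":0.010,"y":0,"z":-0.122,"turn":0},{"grip":50,"x":0.0107,"y":0,"z":-0.134,"turn":0},{"grip":50,"x":0.0107,"y":0,"z":-0.141,"turn":0},{"grip":50,"x":0.0107,"y":0.005,"z":-0.141,"turn":0},{"grip":50,"x":0.0107,"y":0.02,"z":-0.141,"turn":0},{"grip":50,"x":0.0107,"y":0.04,"z":-0.141,"turn":0}]' 50; python3 -c "
from h import *
save('wrist','w21');save('side','s21');save('top','t21')
shift([.4864,-.2652,.001],-1.95)
s=state(); print(s['ft_force'],s['opening'])
"
```

```text
time_s: 23.85
ee_pos: [0.4783, -0.1254, 0.1307]
ee_rot: [-90.0, 0.2, -2.1]
ft_force: [-0.1, -0.4, -2.3]
opening: 0.0552
time_s: 24.85
ee_pos: [0.4861, -0.2648, 0.0921]
ee_rot: [-90.0, -0.1, -2.0]
ft_force: [0.5, -0.1, -1.4]
opening: 0.0552
t 25.0 at [ 0.4844 -0.2636  0.0908] [-89.87   0.17  -1.98] shift xyz [ 0.0023  0.0897 -0.0017] turn -0.03
[-0.63561222  0.18364699 -1.50810943] 0.055369931593103924
```

View pics/w21.png

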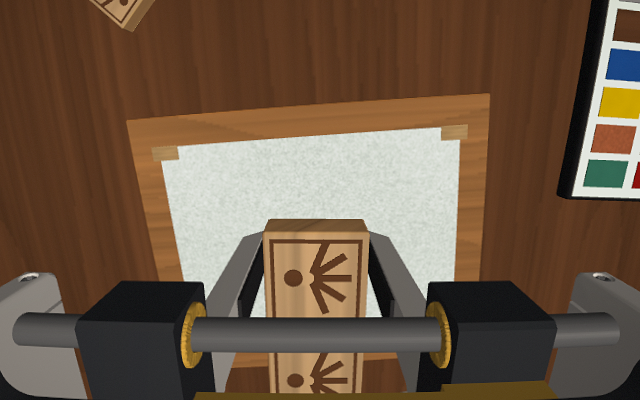

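View pics/s21.png

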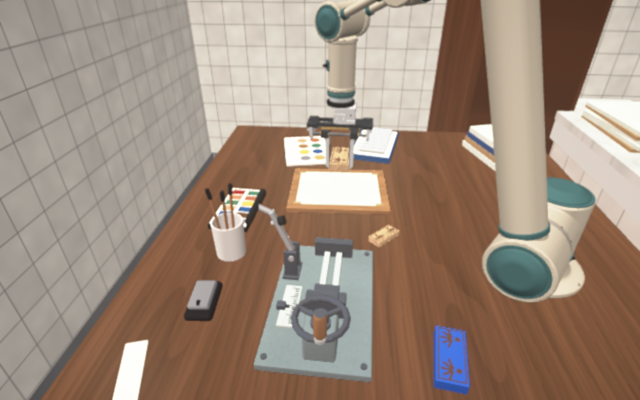

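```bash
python3 -c "
from h import *
for u,v in [(161,160),(461,128),(128,120),(490,94)]: print(onz('w21',u,v,.015).round(4))
for u,v in [(420,210),(420,250),(430,330)]: print('board z',dep('w21',u,v).round(4))
im,d,T,K=load('t21')
cv2.imwrite('pics/t21c.png',cv2.resize(im[140:300,360:520,::-1],None,fx=3.7,fy=3.7))
"
```

```text
[ 0.3585 -0.2252  0.015 ]
[ 0.608  -0.2074  0.015 ]
[ 0.3356 -0.1912  0.015 ]
[ 0.6301 -0.1809  0.015 ]
board z [ 0.577  -0.2764  0.0154]
board z [ 0.5792 -0.3144  0.0144]
board z [ 0.5136 -0.2395  0.2263]
```

View pics/t21c.png

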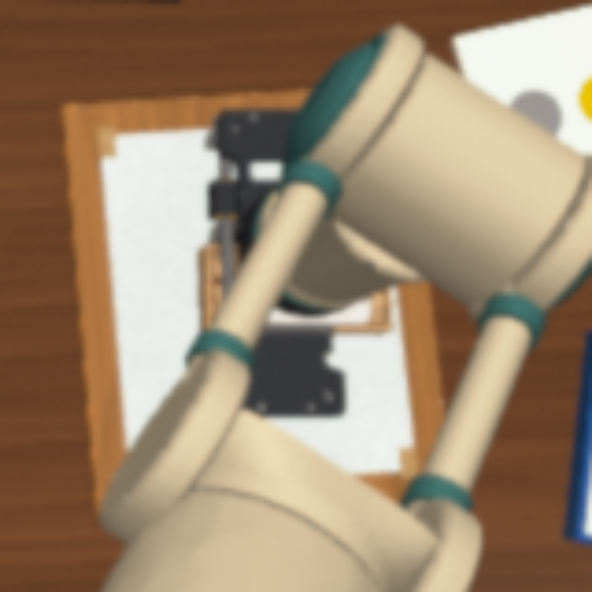

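```bash
python3 -m inch '[{"grip":50,"x":0.001,"y":0.02,"z":0,"turn":0},{"grip":50,"x":0.001,"y":0.04,"z":0,"turn":0},{"grip":50,"x":0.001,"y":0.055,"z":0,"turn":0},{"grip":50,"x":0.001,"y":0.067,"z":0,"turn":0},{"grip":50,"x":0.001,"y":0.075,"z":0,"turn":0},{"grip":50,"x":0.001,"y":0.08,"z":0,"turn":0},{"grip":50,"x":0.001,"y":0.084,"z":0,"turn":0},{"grip":50,"x":0.001,"y":0.087,"z":0,"turn":0},{"grip":50,"x":0.001,"y":0.087,"z":0,"turn":0}]' 50; python3 -c "
from h import *
s=state(); print(s['ee_pos'],s['ee_rot'],s['ft_force'],s['opening'])"
```

```text
time_s: 25.9
ee_pos: [0.4865, -0.2654, 0.0049]
ee_rot: [-90.0, 0.0, -2.0]
ft_force: [0.6, -0.6, -1.5]
opening: 0.0553
[ 0.48654449 -0.26543492  0.00487822] [-9.00028474e+01  2.10912233e-03 -2.03097041e+00] [ 0.60315053 -0.61144136 -1.51482213] 0.05534538592034693
```

```bash
python3 -m inch '[{"grip":50,"x":0,"y":0.0015,"z":0,"turn":0},{"grip":50,"x":0,"y":0.003,"z":0,"turn":0},{"grip":50,"x":0,"y":0.0045,"z":0,"turn":0},{"grip":50,"x":0,"y":0.005,"z":0,"turn":0},{"grip":50,"x":0,"y":0.005,"z":0,"turn":0}]' 50; python3 -c "
from h import *
s=state(); print(s['ee_pos'],s['ee_rot'],s['ft_force'],s['ft_torque'],s['opening'])"
```

```text
time_s: 26.4
ee_pos: [0.4865, -0.2654, -0.0001]
ee_rot: [-90.0, 0.0, -2.0]
ft_force: [0.5, 0.2, -1.9]
opening: 0.0556
[ 4.86511938e-01 -2.65391811e-01 -1.42797773e-04] [-8.99988166e+01  3.58023323e-03 -2.03035227e+00] [ 0.53463432  0.19435393 -1.86812382] [ 0.00279624 -0.09414117 -0.04857847] 0.05559585403463354
```

```bash
python3 -m inch '[{"grip":50,"x":0,"y":0.001,"z":0,"turn":0},{"grip":50,"x":0,"y":0.0015,"z":0,"turn":0},{"grip":50,"x":0,"y":0.002,"z":0,"turn":0},{"grip":50,"x":0,"y":0.002,"z":0,"turn":0}]' 50; python3 -c "
from h import *
s=state(); print(s['ee_pos'],s['ee_rot'],s['ft_force'],s['ft_torque'],s['opening'])"
```

```text
time_s: 26.8
ee_pos: [0.4867, -0.2655, -0.0006]
ee_rot: [-90.0, -0.0, -2.0]
ft_force: [-1.5, 1.5, 7.9]
opening: 0.0557
[ 0.4866823  -0.26551238 -0.00057502] [-9.00335820e+01 -3.74124551e-02 -2.02394918e+00] [-1.51123209  1.45476112  7.93377434] [ 0.26038202  0.29658173 -0.01042152] 0.055720336978297896
```

The block has touched down with about 9 N on the board, so I'll release and rise.

```bash
python3 -m inch '[{"grip":62,"x":0,"y":-0.001,"z":0,"turn":0},{"grip":70,"x":0,"y":-0.001,"z":0,"turn":0},{"grip":80,"x":0,"y":-0.001,"z":0,"turn":0},{"grip":80,"x":0,"y":-0.001,"z":0,"turn":0},{"grip":80,"x":0,"y":-0.02,"z":0,"turn":0},{"grip":80,"x":0,"y":-0.05,"z":0,"turn":0},{"grip":80,"x":0,"y":-0.09,"z":0,"turn":0},{"grip":80,"x":0,"y":-0.13,"z":-0.02,"turn":0},{"grip":80,"x":0,"y":-0.17,"z":-0.05,"turn":0},{"grip":80,"x":0,"y":-0.2,"z":-0.08,"turn":0}]' 20; python3 -m inch '[{"grip":80,"x":0,"y":-0.05,"z":-0.05,"turn":0},{"grip":80,"x":0,"y":-0.08,"z":-0.06,"turn":0},{"grip":80,"x":0,"y":-0.08,"z":-0.06,"turn":0}]'; python3 -c "
from h import *
save('wrist','w22');save('side','s22');save('top','t22')
"
```

```text
time_s: 27.8
ee_pos: [0.4843, -0.3463, 0.2008]
ee_rot: [-90.1, -0.1, -2.0]
ft_force: [0.5, -0.6, -0.6]
opening: 0.0753
time_s: 28.1
ee_pos: [0.4833, -0.4109, 0.2836]
ee_rot: [-90.5, -0.5, -2.2]
ft_force: [0.3, -0.0, -0.0]
opening: 0.0754
```

View pics/w22.png

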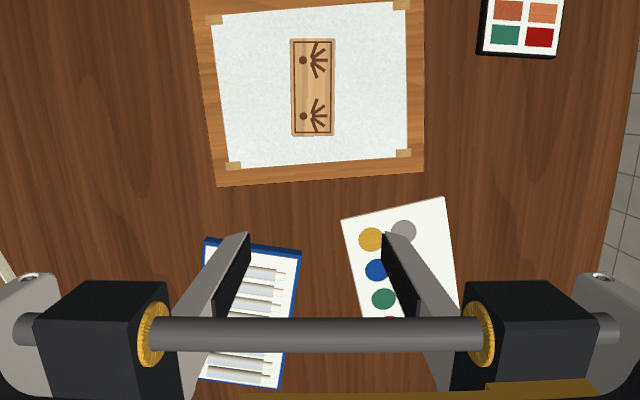

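View pics/s22.png

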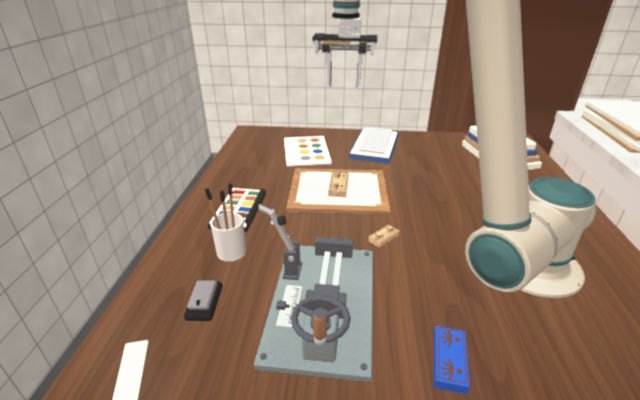

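View pics/t22.png

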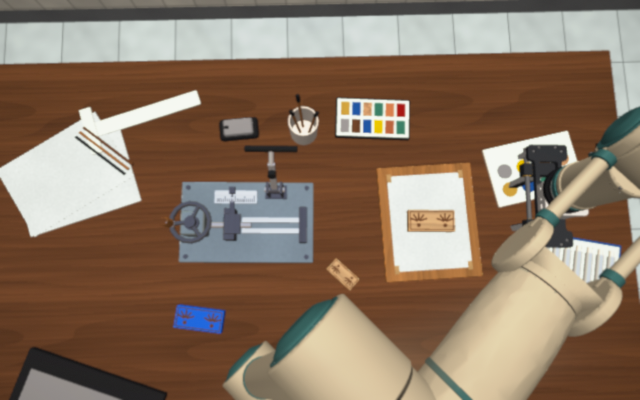

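The block lies at (430,221) in the top view, against the sheet centre at (429,221). The clamp is open and the pot, mouse and paint box have not moved. I'll take one last zoom on the pointer and then hand in.

```bash
python3 -c "
from h import *
im=load('t22')[0][180:225,205:265,::-1]; cv2.imwrite('pics/t22c.png',cv2.resize(im,None,fx=12,fy=12,interpolation=cv2.INTER_CUBIC))
print('block',onz('t22',430.5,220.5,.039)[:2], [dep('t22',u,v)[2].round(4) for u,v in((412,212),(450,212),(412,229),(450,229))])
a,b=load('top0')[0].astype(int),load('t22')[0].astype(int)
print('diff pot/mouse/box', [abs(a[y0:y1,x0:x1]-b[y0:y1,x0:x1]).mean().round(2) for x0,x1,y0,y1 in((285,322,92,145),(217,260,115,142),(333,412,95,140))])
"
```

```text
block [ 0.4842416  -0.30798404] [np.float64(0.038), np.float64(0.0397), np.float64(0.0377), np.float64(0.0424)]
diff pot/mouse/box [np.float64(1.48), np.float64(1.46), np.float64(1.77)]
```

View pics/t22c.png

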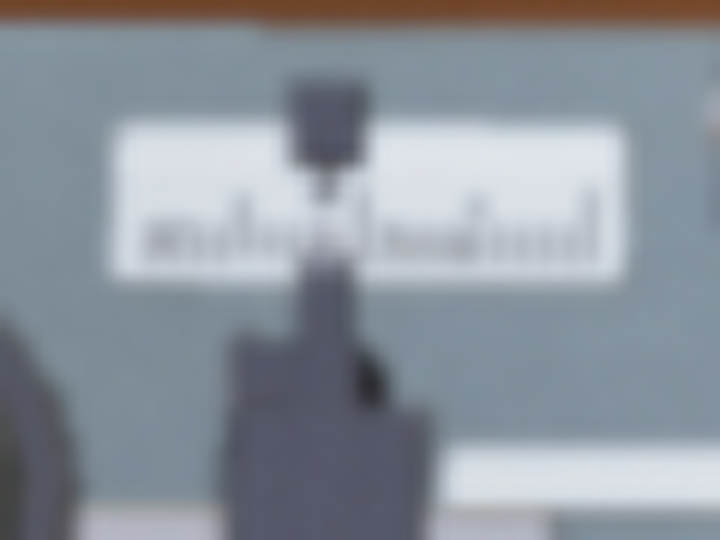

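The pointer (column ~326) stands opposite the mark (column ~326), so I'll hand in.

```bash
python3 -c "
from plant import job_done
print(job_done())"
```

```text
the job is handed in; nothing more can be done
None
```

I handed the job in at about 28 s of the 70 s allowed. The steps were done in the required order, and my last checks found nothing wrong; no verdict is reported.

**What I did**
- **Jaw:** I cranked the handwheel about 603° counterclockwise, backing the jaw off 33.5 mm to the mark.
- **Clamp:** I flipped the arm over past centre, and it fell to its open stop. My first grip on the bar slipped, and the second slid off when the arm was near 1.56 rad. From there I pushed it over with the closed fingers.
- **Block:** I lifted it about 115 mm and set it down carved face up, pressing with about 9 N. Then I released it and backed the gripper away.

**Last checks**
- **Pointer:** It stands opposite the mark to within about 0.5 mm. This was still so in the final top view.
- **Clamp:** The bar position puts the arm at about 1.92–1.95 rad.
- **Block position:** It lies about 3 mm from the sheet's centre.
- **Block flatness:** Top-camera depth at its four corners reads 38–42 mm against the 39 mm expected. I put the spread down to depth noise, and the block looks flat in all views.
- **Pot, mouse and paint box:** The top images before and after show no shift.

**One disagreement:** Wrist-camera depth put the real fingertips about 21 mm behind the stated TCP. That would explain the slipped grips, so I gripped the block deeper to allow for it.

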